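Clear the slat jig, load it and pin the clamp bar

TASK

First take every bamboo offcut off the wooden jig and put it in the grey scrap crate. Then lay all the bamboo slats in the jig, one to a bay, flat and fully home in their stepped pockets, set the long clamp bar across them down in its two saddles, and lock it by pushing both wooden pins from their rack fully down through the bar into the jig. Leave the mallet, glue bottle and mug where they are.

Things in the scene. Friction and masses are not known exactly. Their poses are not given: they have to be found in the camera images.
- jig: Fixed plywood jig 150 (x) x 275 (y) mm; origin under its centre on the table, x away from the robot. Three pockets (bays) 62 mm apart in y, 10 mm deep, rail tops 28 mm above the table; each 40 mm wide for x -58 to 23, then a 26 mm tongue slot for x 23 to 58. Saddle blocks at x 4 to 56, |y| 95 to 137, tops 56 mm above the table.
- bay0 (a point): centre of the floor of the bay at jig y = +62 mm (18 mm above the table), axes as the jig; a seated slat's origin lies here, its tongue to +x
- bay1 (a point): the same for the middle bay, jig y = 0
- bay2 (a point): the same for the bay at jig y = -62 mm
- bar_seat (a point): midpoint between the two saddles at saddle floor height (jig x 30, y 0, 44 mm above the table), axes as the jig; the seated bar's origin lies here, 2 mm above the slats' tops. Each saddle is a notch 41 mm wide in x between 12 mm high, 6 mm thick fences, closed at its outer end (263 mm from end to end)
- hole0 (a point): centre of the upper mouth of the vertical pin hole in the saddle at jig y = +113 mm, 44 mm above the table; 22 mm diameter, 26 mm deep
- hole1 (a point): the same at jig y = -113 mm
- bar: Loose plywood clamp bar, 36 (x) x 258 (y) x 20 mm, origin at the centre of its underside, long along its y, with a 22 mm through hole near each end (y = +113 and -113 mm). About 0.2 kg. Starts flat on the table between robot and jig; symmetric end for end.
- crate: Fixed open grey scrap crate, 180 x 180 mm, 65 mm high, walls 6 mm, origin under its centre on the table
- rack: Fixed plywood pin rack, 56 (x) x 112 (y) x 45 mm high, origin under its centre; the two pins hang by their heads in 20 mm holes at y = +30 and -30 mm
- offcut0: Loose offcut: split length of green bamboo (half a tube, hollow side down), 100 mm long along its x, 48 mm wide, about 36 mm high, the lowest 12 mm of its sides upright; origin at the centre of its underside; lies across the jig's rails. One or two are present.
- offcut1: Loose offcut: split length of green bamboo (half a tube, hollow side down), 100 mm long along its x, 48 mm wide, about 36 mm high, the lowest 12 mm of its sides upright; origin at the centre of its underside; lies across the jig's rails. One or two are present.
- slat0: Loose laminated-bamboo slat, 110 mm long (x), 24 mm thick, T-shaped in plan: 34 mm wide for x from -55 to 20, then a 20 mm wide tongue for x from 20 to 55; origin at the centre of its underside (mid-length), tongue to +x; about 0.09 kg. Starts flat on the table to the left of the jig. Two or three are present.
- slat1: Loose laminated-bamboo slat, 110 mm long (x), 24 mm thick, T-shaped in plan: 34 mm wide for x from -55 to 20, then a 20 mm wide tongue for x from 20 to 55; origin at the centre of its underside (mid-length), tongue to +x; about 0.09 kg. Starts flat on the table to the left of the jig. Two or three are present.
- slat2: Loose laminated-bamboo slat, 110 mm long (x), 24 mm thick, T-shaped in plan: 34 mm wide for x from -55 to 20, then a 20 mm wide tongue for x from 20 to 55; origin at the centre of its underside (mid-length), tongue to +x; about 0.09 kg. Starts flat on the table to the left of the jig. Two or three are present.
- pin0: Loose wooden pin, upright: 16 mm shaft 40 mm long with chamfered foot, and above it a 28 mm diameter, 30 mm high head; origin at the tip of the foot. Fully home, the head's underside rests on the bar and the tip is 20 mm below the saddle floor (24 mm above the table).
- pin1: Loose wooden pin, upright: 16 mm shaft 40 mm long with chamfered foot, and above it a 28 mm diameter, 30 mm high head; origin at the tip of the foot. Fully home, the head's underside rests on the bar and the tip is 20 mm below the saddle floor (24 mm above the table).
- mallet: Bystander: hammer-like mallet, 240 mm, beyond the jig; leave alone. Origin under its centre.
- glue: Bystander: white glue bottle, 60 mm diameter, 130 mm high; leave alone. Origin under its centre.
- mug: Bystander: white mug, 76 mm diameter, 85 mm high; leave alone. Origin under its centre.
Not all that is in view belongs to the job. Leave any blue look-alike of the slat1 alone.

How it is judged:
On the way, in this order (a step that is already met when the one before it is completed fails the run):
1. every offcut lies in the scrap crate (x of offcut0 in the frame of crate between -0.087 and 0.087 m and y of offcut0 in the frame of crate between -0.087 and 0.087 m and z of offcut0 in the frame of crate between -0.01 and 0.075 m and linear speed of each of offcut0, offcut1 below 0.02 m/s and x of offcut1 in the frame of crate between -0.087 and 0.087 m and y of offcut1 in the frame of crate between -0.087 and 0.087 m and z of offcut1 in the frame of crate between -0.01 and 0.075 m), for 0.2 s.
2. every slat is seated flat in a bay (((horizontal distance between slat0 and bay0 below 0.007 m and z of slat0 in the frame of bay0 between -0.0035 and 0.0035 m) or (horizontal distance between slat0 and bay1 below 0.007 m and z of slat0 in the frame of bay1 between -0.0035 and 0.0035 m) or (horizontal distance between slat0 and bay2 below 0.007 m and z of slat0 in the frame of bay2 between -0.0035 and 0.0035 m)) and angle between each of slat0, slat1, slat2's own z axis and vertical below 0.05 rad and angle between the x axis of each of slat0, slat1, slat2 and the x axis of jig, either way round below 0.08 rad and linear speed of each of slat0, slat1, slat2 below 0.02 m/s and ((horizontal distance between slat1 and bay0 below 0.007 m and z of slat1 in the frame of bay0 between -0.0035 and 0.0035 m) or (horizontal distance between slat1 and bay1 below 0.007 m and z of slat1 in the frame of bay1 between -0.0035 and 0.0035 m) or (horizontal distance between slat1 and bay2 below 0.007 m and z of slat1 in the frame of bay2 between -0.0035 and 0.0035 m)) and ((horizontal distance between slat2 and bay0 below 0.007 m and z of slat2 in the frame of bay0 between -0.0035 and 0.0035 m) or (horizontal distance between slat2 and bay1 below 0.007 m and z of slat2 in the frame of bay1 between -0.0035 and 0.0035 m) or (horizontal distance between slat2 and bay2 below 0.007 m and z of slat2 in the frame of bay2 between -0.0035 and 0.0035 m))), for 0.2 s.
3. the clamp bar lies in both saddles (horizontal distance between bar and bar_seat below 0.006 m and z of bar in the frame of bar_seat between -0.0035 and 0.0035 m and angle between bar's own z axis and vertical below 0.04 rad and angle between the y axis of bar and the y axis of jig, either way round below 0.05 rad and linear speed of bar below 0.02 m/s), for 0.2 s.
At the end, for the whole second after the job is handed in: Offcuts in the crate; each slat flat in a bay (3.5 mm in height, 7 mm sideways, square); bar in both saddles (3.5 mm in height, 6 mm sideways); both pins upright through bar and jig, tips at least 16 mm below the saddle floors; all at rest (all of step 1 and all of step 2 and all of step 3 and ((horizontal distance between pin0 and hole0 below 0.006 m and z of pin0 in the frame of hole0 between -0.03 and -0.016 m) or (horizontal distance between pin0 and hole1 below 0.006 m and z of pin0 in the frame of hole1 between -0.03 and -0.016 m)) and angle between each of pin0, pin1's own z axis and vertical below 0.15 rad and linear speed of each of pin0, pin1 below 0.02 m/s and ((horizontal distance between pin1 and hole0 below 0.006 m and z of pin1 in the frame of hole0 between -0.03 and -0.016 m) or (horizontal distance between pin1 and hole1 below 0.006 m and z of pin1 in the frame of hole1 between -0.03 and -0.016 m))); the robot touches nothing.
It fails at once if the mallet was shifted more than 40 mm (distance of mallet from where it was at the start of the episode above 0.04 m).
It fails at once if the glue was shifted more than 40 mm (distance of glue from where it was at the start of the episode above 0.04 m).
It fails at once if the mug was shifted more than 40 mm (distance of mug from where it was at the start of the episode above 0.04 m).
Of offcut0, offcut1 only 1 to 2 are there at a start; the rules pass over those that are not, and their reading is None.
Of slat0, slat1, slat2 only 2 to 3 are there at a start; the rules pass over those that are not, and their reading is None.
At some moment in a run one of slat0, slat1, slat2, bar may be knocked a few centimetres aside while the robot is not near it.
It also fails if it takes over 210 s, if anything falls off the work surface, if the arm or the gripper's body presses on something with over 40 N, if the wrist force passes 120 N, or if a joint passes its speed limit or range.

ROBOT

A 6-joint arm with a two-finger parallel gripper is mounted at the origin on the work surface. World frame = base frame: x ahead of the robot, y to its left, z up, the work surface at z = 0. Lengths are in m, angles in rad, forces in N, time in s.
With the tool pointing down it reaches from about 0.3 to 0.825 m from the base axis. Payload 5.4 kg.
Tool frame: the origin (TCP) lies on the centre line of the jaws, within the pads' length; the fingertips stand arm.tip_reach ahead of it and the grasp point (between the pads) lies 11 mm behind it (arm.tip_reach is the distance from the TCP to the fingertips, in m); z points along the fingers, y is the direction in which the jaws open and shut (so a half turn about z gives the same grasp; the last joint's range is limited). The gripper opens to 92 mm and grips with 3 to 60 N. Pads are 20 mm wide; open, the fingers measure 128 mm over their backs; the gripper's body (75 mm by 189 mm) begins 69 mm behind the grasp point.
Start: joints at [0.908, 0.158, 1.597, -0, 1.386, -0.21], TCP at [0.252, 0.517, 0.223] pointing down, gripper open.
Joint ranges: [-2.91, 2.91], [-0.94, 2.29], [0.18, 2.7], [-1.29, 4.43], [0.17, 2.64], [-3, 3]. Speed limits (rad/s): [2.57, 2.57, 3.14, 3.14, 3.14, 3.14].

INTERFACE

Orientations are given as a 3x3 rotation matrix whose columns are the frame's x, y, z axes.
In Python, from cell import sense, viewer, job_done, arm gives the robot as it stands. The module is installed in compiled form; this text tells all that it offers.
- The arm moves only by the tool jog_arm, never from a script. Its argument "deltas" is one flat list of numbers, 7 for each row, row after row: the shift along the tool's x, y, z in units of 40 mm (1.0 is 40 mm), then the turn, a rotation vector about the tool's x, y, z in units of 6 degrees (1.0 is 6 degrees), then the finger opening in mm, from 0 to 91.9. In form: [dx, dy, dz, wx, wy, wz, fingers, dx, dy, dz, wx, wy, wz, fingers, ...]. A call has 1 to 8 rows; each row shifts and turns the pose as measured when the row begins, along the tool's axes as they then stand; what a row does not reach is not made up. A row lasts 1/12 s, in which the tool goes at most 41.7 mm and 7.16 degrees, less where a joint would pass 70% of its speed; a pose out of reach is approached as far as the arm can. A call is refused whole if a number of a shift passes 1 or a number of a turn 1, either way. A call with a gripper value outside its range is refused whole. The fingers move at their own pace and stop on an object; "grip_force" is the grip in N (left out, the last holds). Time passes only in rows, so rows that do not move let the fingers close. It gives the time, the measured TCP pose, the force and the opening at its end, in the units of the state.
- sense(): the state, without advancing time (a new reading comes with each control period).
- viewer.grab_frame(name): name is "scene" or "side" or "wrist"; returns (picture, depth): 480x640x3 uint8, red, green, blue; 480x640 float32, m along the optical axis (not along the pixel's ray), 0 where there is no reading.
- viewer.get_calibration(name): a dict with "fovy" (degrees; the focal length in pixels is half the picture's height over the tangent of half this angle, whatever the lens; pixels are square), "cx", "cy" (the principal point, pixels), "xyz" and "orientation" of the camera in the world. Camera axes: x right, y up, looking along -z (the intrinsics and any distortion apply to the point x, -y, -z); pixel columns grow to the right and rows downward; lengths in m; the calibration is good to about 2 mm. A picture is of the moment at which its call begins: read the wrist's pose just before it. get_calibration takes no time and is no camera call; for the wrist camera it gives the pose at the moment of the call.
- job_done(): hands the job in, once; it reports no verdict.
The state is a dict: "clock": time; "qpos": joint angles; "joint_velocities": joint speeds; "effort": joint torques, N m; "eef_pos": TCP position; "orientation": TCP orientation; "ft_force": force on the tool from outside, world axes, zero at the start; "moment": the same for the moment, N m; "width": finger opening in m.
Only numpy, scipy, OpenCV 4.12 (cv2) and the standard library are available. Lean on these libraries where they do the work, as an engineer would, in place of code of your own. Each camera call takes 0.05 s, during which the arm holds its last target.

## Working session

There is one attempt and no reset: what is moved stays moved. The work goes in short steps, Python scripts to look and compute and a tool call to move; the robot and the scene stay as the last step left them, time stands still between calls to the robot, and variables do not carry over. Pictures are saved under pics/ and viewed, and the job is handed in when it is done.

Besides the shell and the picture viewer there is one more tool, called after "Emit:" as name(argument=value, ...) on one line, values as JSON. jog_arm: Moves the arm, as the interface text tells. Its arguments: {"type":"object","properties":{"deltas":{"type":"array","items":{"type":"number"}},"grip_force":{"type":"number"}},"required":["deltas"]}

```bash
mkdir -p pics; ls; python3 - <<'E'
from cell import sense, viewer, job_done, arm
import cv2
print(sense()); print(arm.tip_reach)
for n in ["scene","side","wrist"]:
    print(n, viewer.get_calibration(n))
    p,d=viewer.grab_frame(n)
    cv2.imwrite(f"pics/{n}0.png",p[:,:,::-1])
    import numpy as np; np.save(f"pics/{n}0.npy",d)
E
```

```text
pics
{'clock': 0.0, 'qpos': array([ 9.07890137e-01,  1.58997733e-01,  1.59819961e+00,  6.54005954e-06,
        1.38616389e+00, -2.10083033e-01]), 'joint_velocities': array([-0.00107765,  0.00034445, -0.00023786, -0.00021106, -0.00044338,
       -0.00078468]), 'effort': array([ 1.70674975e-04, -3.85582316e+01, -3.22102010e+01,  7.01668253e-02,
        3.80761502e-02, -1.12909188e-04]), 'eef_pos': array([0.25120599, 0.51657316, 0.22166405]), 'orientation': array([[-8.99214807e-01,  4.37506040e-01, -1.09346658e-03],
       [ 4.37507246e-01,  8.99213811e-01, -1.39004729e-03],
       [ 3.75106165e-04, -1.72835066e-03, -9.99998436e-01]]), 'ft_force': array([-0.62144576,  0.26561152, -0.43422328]), 'moment': array([ 0.0145782 ,  0.00694103, -0.02213165]), 'width': 0.09165648053421942}
0.008
scene {'fovy': 43.6672833560053, 'cx': 321.4542911137323, 'cy': 253.35588746315366, 'xyz': array([1.09919742, 0.77334246, 1.49017776]), 'orientation': array([[-0.81789365, -0.49312661,  0.29643907],
       [ 0.57536365, -0.70328665,  0.41754587],
       [ 0.00257866,  0.51206838,  0.85894081]])}
side {'fovy': 51.53467081737042, 'cx': 317.47396734929856, 'cy': 236.8919112120768, 'xyz': array([ 0.43839257, -0.81169554,  0.78004221]), 'orientation': array([[ 0.98948609,  0.07620239, -0.12292465],
       [-0.14399659,  0.59840598, -0.78814672],
       [ 0.01350018,  0.79756095,  0.60308728]])}
wrist {'fovy': 66.60919336970971, 'cx': 315.0553862702546, 'cy': 242.23330345751947, 'xyz': array([0.18672656, 0.54933081, 0.38429913]), 'orientation': array([[ 0.43837294, -0.86841325, -0.23170581],
       [ 0.89879258,  0.42326098,  0.11411411],
       [-0.00102617, -0.25828   ,  0.96606956]])}
```

View pics/scene0.png

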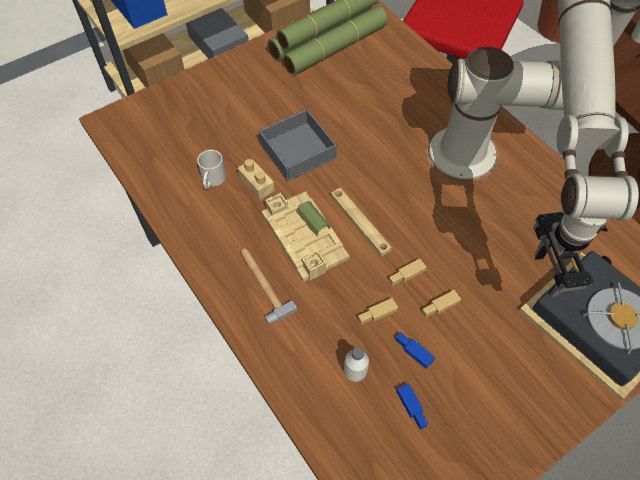

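View pics/side0.png

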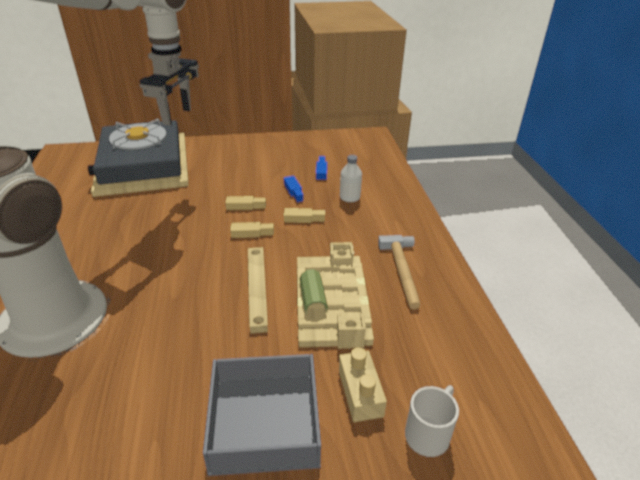

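View pics/wrist0.png

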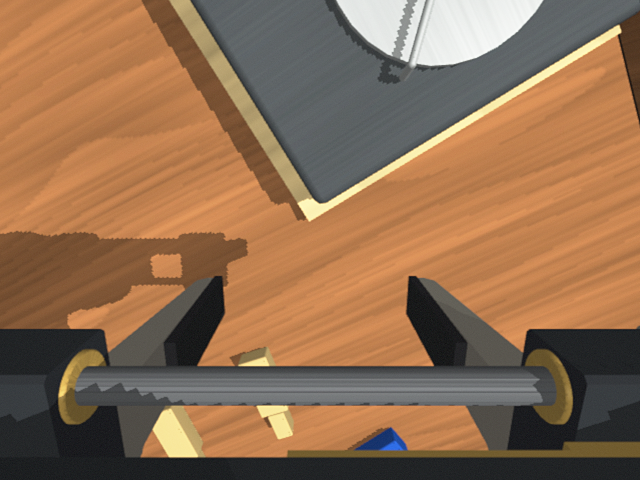

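```bash
cat > h.py <<'E'
from cell import sense, viewer, job_done, arm
import numpy as np, cv2
def K(c):
    f=240/np.tan(np.radians(c['fovy'])/2); return f,c['cx'],c['cy']
def cloud(c,d):
    f,cx,cy=K(c); v,u=np.mgrid[0:480,0:640]
    P=np.stack([(u-cx)/f*d,-(v-cy)/f*d,-d],-1)
    return P@c['orientation'].T+c['xyz']
def ray(c,u,v,z):
    f,cx,cy=K(c); r=c['orientation']@np.array([(u-cx)/f,-(v-cy)/f,-1.]); o=c['xyz']
    return o+r*(z-o[2])/r[2]
def proj(c,P):
    f,cx,cy=K(c); q=(np.atleast_2d(P)-c['xyz'])@c['orientation']
    return np.stack([cx+f*q[:,0]/-q[:,2],cy-f*q[:,1]/-q[:,2]],-1)
def grab(n,save=None):
    c=viewer.get_calibration(n); p,d=viewer.grab_frame(n)
    if save: cv2.imwrite(f"pics/{save}.png",p[:,:,::-1])
    return c,p,d
E
python3 - <<'E'
from h import *
# topdown ortho, each cam
S=1000  # px per m, 1mm
for n in ["scene","side"]:
    c=viewer.get_calibration(n); p=cv2.imread(f"pics/{n}0.png"); d=np.load(f"pics/{n}0.npy")
    W=cloud(c,d)
    T=(np.abs(W[...,2])<0.1)&(d>0)
    m=(d>0)&(W[...,0]>0.3)&(W[...,0]<0.6)&(abs(W[...,1]-0.1)<.3)
    h=np.histogram(W[m][:,2],bins=np.arange(-.02,.1,.004)); print(n,h[0])
    print("named px")
    pts=[(314,217),(408,271),(441,303),(378,310),(297,145),(355,365),(210,168),(255,178),(360,220)] if n=="scene" else [(313,290),(250,230),(246,203),(303,215),(263,410),(351,185),(432,420),(362,385),(257,290)]
    for u,v in pts: print(u,v,W[v,u].round(3))
E
```

```text
scene [   0    0   44  636 3254 5495 3057  771  297  793 1081  926  557  152
   43   31   33   53   61  106  121  141   48    3    0    0    0    0
    0]
named px
314 217 [ 0.554 -0.032  0.064]
408 271 [0.43  0.248 0.028]
441 303 [0.419 0.376 0.026]
378 310 [0.57  0.293 0.021]
297 145 [ 0.418 -0.325  0.009]
355 365 [0.733 0.402 0.096]
210 168 [ 0.717 -0.339  0.09 ]
255 178 [ 0.613 -0.261  0.048]
360 220 [0.432 0.03  0.019]
side [   0    0    0    7 4898 9809  458  252  277 1678 1397  924  504   34
   26   55   71   53  112  212  241  193    0    0    0    0    0    0
    0]
named px
313 290 [ 0.548 -0.06   0.067]
250 230 [0.425 0.23  0.022]
246 203 [0.419 0.353 0.025]
303 215 [0.568 0.277 0.024]
263 410 [ 0.428 -0.289  0.006]
351 185 [0.715 0.364 0.055]
432 420 [ 0.718 -0.348  0.005]
362 385 [ 0.598 -0.308  0.072]
257 290 [0.432 0.006 0.019]
```

```bash
python3 - <<'E'
import cv2
p=cv2.imread("pics/scene0.png"); cv2.imwrite("pics/c1.png",cv2.resize(p[120:330,190:470],None,fx=2.8,fy=2.8,interpolation=2))
p=cv2.imread("pics/side0.png"); cv2.imwrite("pics/c2.png",cv2.resize(p[180:430,210:420],None,fx=2.4,fy=2.4,interpolation=2))
E
```

```text
(no output)
```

View pics/c1.png

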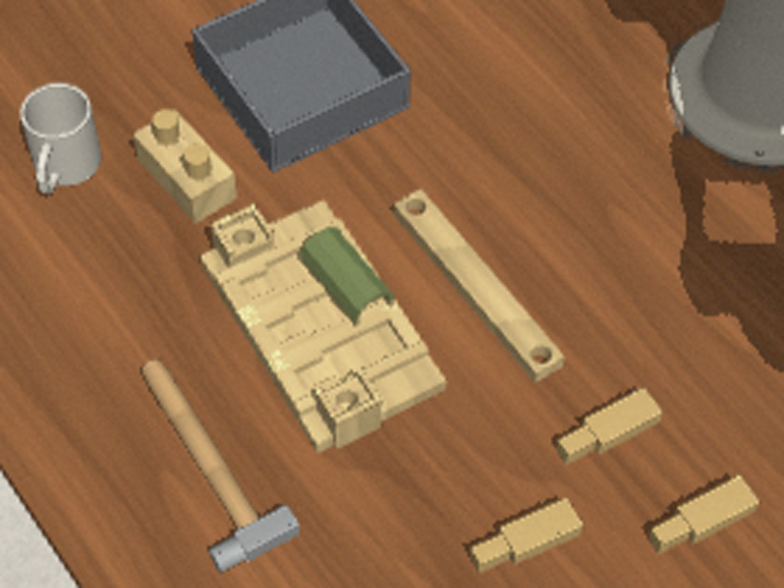

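View pics/c2.png

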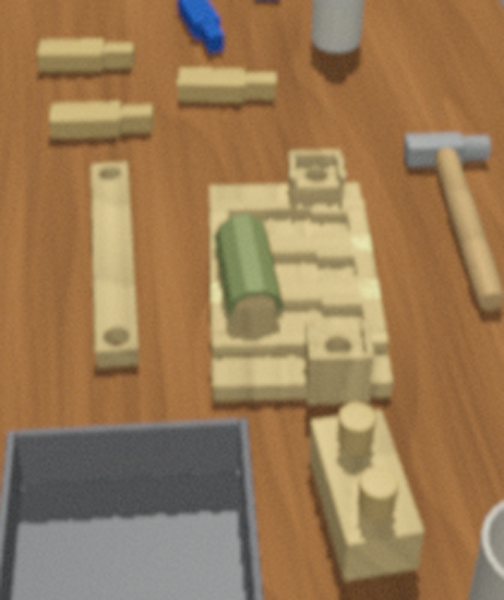

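```bash
cat >> h.py <<'E'
from scipy.spatial.transform import Rotation as Ro
def down(yaw):
    # tool x = -(cos,sin) heading of yaw ; z down ; y = z cross x
    x=-np.array([np.cos(yaw),np.sin(yaw),0]); z=np.array([0,0,-1.]); y=np.cross(z,x)
    return np.stack([x,y,z],1)
def plan(tgt,yaw,grip,N=None,st=None,frac=0.95):
    st=st or sense(); p=np.array(st['eef_pos']); R=np.array(st['orientation'])
    tgt=np.array(tgt,float); Rt=down(yaw)
    w=Ro.from_matrix(R.T@Rt).as_rotvec()
    n=max(np.linalg.norm(tgt-p)/(.04*frac),np.degrees(np.linalg.norm(w))/6/frac); n=int(np.ceil(n)) or 1
    N=N or n
    rows=[]
    for i in range(N):
        Ri=R@Ro.from_rotvec(w*i/N).as_matrix()
        rows.append(np.r_[Ri.T@((tgt-p)/N)/.04,np.degrees(w/N)/6,grip])
    for k in range(0,N,8):
        print("CALL",", ".join(", ".join(("%.2f"%x).rstrip('0').rstrip('.').replace('-0','-0') if j<6 else "%g"%x for j,x in enumerate(r)) for r in rows[k:k+8]))
E
python3 - <<'E'
from h import *
plan([.47,0,.26],0,91)
E
```

```text
CALL -0.7, -0.61, -0.06, -0, -0, -0.29, 91, -0.69, -0.64, -0.06, -0, -0, -0.29, 91, -0.67, -0.66, -0.06, -0, -0, -0.29, 91, -0.65, -0.68, -0.06, -0, -0, -0.29, 91, -0.63, -0.7, -0.06, -0, -0, -0.29, 91, -0.6, -0.71, -0.06, -0, -0, -0.29, 91, -0.58, -0.73, -0.06, -0, -0, -0.29, 91, -0.56, -0.75, -0.06, -0, -0, -0.29, 91
CALL -0.54, -0.77, -0.06, -0, -0, -0.29, 91, -0.51, -0.78, -0.06, -0, -0, -0.29, 91, -0.49, -0.8, -0.06, -0, -0, -0.29, 91, -0.47, -0.81, -0.06, -0, -0, -0.29, 91, -0.44, -0.82, -0.06, -0, -0, -0.29, 91, -0.42, -0.84, -0.06, -0, -0, -0.29, 91, -0.39, -0.85, -0.06, -0, -0, -0.29, 91
```

Emit:
jog_arm(deltas=[-0.7,-0.6,-0.06,0,0,-0.3,91,-0.7,-0.64,-0.06,0,0,-0.3,91,-0.67,-0.66,-0.06,0,0,-0.3,91,-0.65,-0.68,-0.06,0,0,-0.3,91,-0.63,-0.7,-0.06,0,0,-0.3,91,-0.6,-0.7,-0.06,0,0,-0.3,91,-0.58,-0.73,-0.06,0,0,-0.3,91,-0.56,-0.75,-0.06,0,0,-0.3,91])

```text
clock: 0.82
eef_pos: [0.3708, 0.2361, 0.2374]
orientation: [[-0.984, 0.176, -0.006], [0.176, 0.984, -0.003], [0.005, -0.004, -1.0]]
ft_force: [0.7, 0.4, 0.0]
width: 0.0913
```

Emit:
jog_arm(deltas=[-0.54,-0.77,-0.06,0,0,-0.3,91,-0.5,-0.78,-0.06,0,0,-0.3,91,-0.5,-0.8,-0.06,0,0,-0.3,91,-0.47,-0.8,-0.06,0,0,-0.3,91,-0.44,-0.82,-0.06,0,0,-0.3,91,-0.4,-0.84,-0.06,0,0,-0.3,91,-0.4,-0.85,-0.06,0,0,-0.3,91,0,0,0,0,0,0,91])

```text
clock: 1.48
eef_pos: [0.4864, -0.0184, 0.2545]
orientation: [[-0.999, -0.05, -0.004], [-0.05, 0.999, -0.005], [0.004, -0.005, -1.0]]
ft_force: [-0.3, -0.0, 0.5]
width: 0.0909
```

```bash
python3 - <<'E'
from h import *
s=sense();print(s['clock'],s['eef_pos'],s['qpos'])
c,p,d=grab("wrist","w1"); np.save("pics/w1.npy",d)
import pickle; pickle.dump((c,p,d),open("w1.pkl","wb"))
plan([.47,0,.26],0,91)
E
```

```text
1.4833 [ 0.48640762 -0.01836387  0.25447554] [-0.28278802 -0.09275931  1.79136336 -0.00580867  1.44564994 -1.90284264]
CALL 0.36, 0.42, -0.15, -0.02, -0.06, 0.47, 91
```

View pics/w1.png

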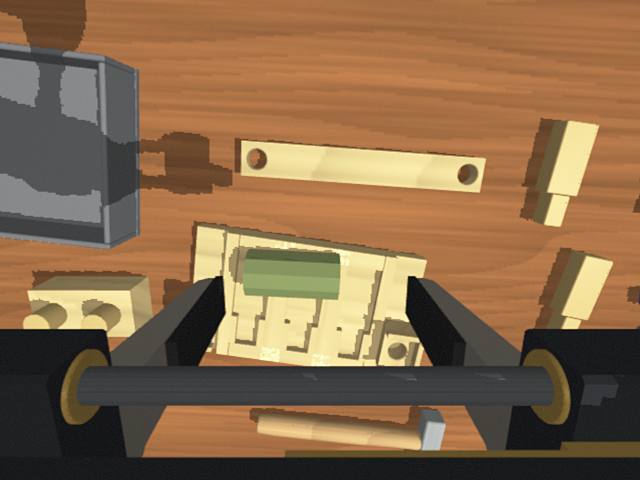

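```bash
python3 - <<'E'
from h import *
import pickle
c,p,d=pickle.load(open("w1.pkl","rb"))
W=cloud(c,d)
def green(p):
    h=cv2.cvtColor(p,cv2.COLOR_RGB2HSV); return ((h[...,0]>32)&(h[...,0]<75)&(h[...,1]>60))
def an(n,c,p,d):
    W=cloud(c,d); m=green(p)&(d>0)&(W[...,2]>.02)&(W[...,2]<.1)&(W[...,0]>.4)&(W[...,0]<.7)&(abs(W[...,1])<.2)
    Q=W[m]; print(n,m.sum(),"z",np.percentile(Q[:,2],[2,50,98]).round(4))
    t=Q[Q[:,2]>np.percentile(Q[:,2],98)-.010]
    r=cv2.minAreaRect((Q[:,:2]*1000).astype(np.float32)); print(r)
    r=cv2.minAreaRect((t[:,:2]*1000).astype(np.float32)); print("top",r, t.mean(0).round(4))
an("wrist",c,p,d)
for n in ["scene","side"]:
    p2=cv2.imread(f"pics/{n}0.png")[:,:,::-1]; an(n,viewer.get_calibration(n),p2,np.load(f"pics/{n}0.npy"))
# wood mask with heights in wrist view: pale
h=cv2.cvtColor(p,cv2.COLOR_RGB2HSV)
for u,v in [(256,158),(300,165),(330,320),(550,160),(397,350),(210,250),(400,250),(100,350)]: print(u,v,h[v,u],W[v,u].round(4))
E
```

```text
wrist 4193 z [0.0419 0.0613 0.0656]
((549.3952026367188, -40.173248291015625), (98.9549560546875, 45.13517761230469), 89.84929656982422)
top ((551.3746337890625, -40.17957305908203), (98.9565658569336, 40.3530158996582), 89.84168243408203) [ 0.5493 -0.04    0.062 ]
scene 500 z [0.0417 0.062  0.0712]
((548.2598876953125, -40.70634078979492), (102.06544494628906, 56.75796890258789), 89.45745086669922)
top ((552.19189453125, -40.815155029296875), (101.91358947753906, 37.94314193725586), 88.9807357788086) [ 0.5517 -0.0384  0.0657]
side 684 z [0.0471 0.0618 0.0664]
((549.7621459960938, -41.36655044555664), (100.40181732177734, 45.977134704589844), 89.59320831298828)
top ((550.1729125976562, -41.1192512512207), (40.59950256347656, 100.11943817138672), 0.6863646507263184) [ 0.5496 -0.0443  0.0623]
256 158 [ 13 150 184] [ 0.4313 -0.0871  0.0007]
300 165 [ 23  87 243] [ 0.4355 -0.0371  0.0209]
330 320 [ 24  84 246] [0.6099 0.0049 0.0294]
550 160 [ 20 115 104] [0.4174 0.2303 0.0151]
397 350 [ 21  96 120] [0.6471 0.0879 0.0255]
210 250 [ 24  93 233] [ 0.5351 -0.1356  0.019 ]
400 250 [ 13 152 178] [ 5.296e-01  8.450e-02 -3.000e-04]
100 350 [10 57 40] [ 0.4627 -0.0678  0.3429]
```

```bash
python3 - <<'E'
from h import *
for n in ["scene","side"]:
    c=viewer.get_calibration(n); W=cloud(c,np.load(f"pics/{n}0.npy"))
    m=(W[...,2]>.052)&(W[...,2]<.075)&(abs(W[...,0]-.42)<.15)&(abs(W[...,1]+.31)<.15)
    Q=W[m]; Q=Q[Q[:,0]<.535]
    print(n,len(Q),cv2.minAreaRect((Q[:,:2]*1000).astype(np.float32)),np.percentile(Q[:,:2],[1,99],axis=0))
plan([.550,-.0405,.16],-np.pi/2,91)
E
```

```text
scene 742 ((429.7827453613281, -308.0296630859375), (192.6705322265625, 186.436767578125), 86.10401916503906) [[ 0.33616599 -0.40084451]
 [ 0.52309838 -0.21149889]]
side 2353 ((428.912841796875, -307.8229675292969), (182.43504333496094, 180.1060028076172), 86.24600219726562) [[ 0.33600282 -0.40214487]
 [ 0.52091299 -0.21566042]]
CALL -0.09, -0.04, 0.14, -0, -0, 0.91, 91, -0.1, -0.03, 0.14, -0, -0, 0.91, 91, -0.1, -0.02, 0.14, -0, -0, 0.91, 91, -0.1, -0.01, 0.14, -0, -0, 0.91, 91, -0.1, -0, 0.14, -0, -0, 0.91, 91, -0.1, 0.01, 0.14, -0, -0, 0.91, 91, -0.1, 0.02, 0.14, -0, -0, 0.91, 91, -0.1, 0.03, 0.14, -0, -0, 0.91, 91
CALL -0.1, 0.04, 0.14, -0, -0, 0.91, 91, -0.09, 0.04, 0.14, -0, -0, 0.91, 91, -0.09, 0.05, 0.14, -0, -0, 0.91, 91, -0.08, 0.06, 0.14, -0, -0, 0.91, 91, -0.08, 0.07, 0.14, -0, -0, 0.91, 91, -0.07, 0.08, 0.14, -0, -0, 0.91, 91, -0.06, 0.08, 0.14, -0, -0, 0.91, 91, -0.05, 0.09, 0.14, -0, -0, 0.91, 91
CALL -0.05, 0.09, 0.14, -0, -0, 0.91, 91
```

Emit:
jog_arm(deltas=[-0.1,-0.04,0.14,0,0,0.9,91,-0.1,-0.03,0.14,0,0,0.9,91,-0.1,-0.02,0.14,0,0,0.9,91,-0.1,-0.01,0.14,0,0,0.9,91,-0.1,0,0.14,0,0,0.9,91,-0.1,0.01,0.14,0,0,0.9,91,-0.1,0.02,0.14,0,0,0.9,91,-0.1,0.03,0.14,0,0,0.9,91])

```text
clock: 2.2
eef_pos: [0.5128, -0.0179, 0.206]
orientation: [[-0.741, 0.672, -0.01], [0.672, 0.741, 0.003], [0.009, -0.005, -1.0]]
ft_force: [-0.6, -0.1, 0.2]
width: 0.0911
```

Emit:
jog_arm(deltas=[-0.1,0.04,0.14,0,0,0.9,91,-0.1,0.04,0.14,0,0,0.9,91,-0.1,0.05,0.14,0,0,0.9,91,-0.1,0.06,0.14,0,0,0.9,91,-0.1,0.07,0.14,0,0,0.9,91,-0.1,0.07,0.14,0,0,0.9,91,-0.05,0.08,0.14,0,0,0.9,91,-0.05,0.1,0.14,0,0,0.9,91])

```text
clock: 2.87
eef_pos: [0.5396, -0.0197, 0.1559]
orientation: [[-0.049, 0.999, -0.018], [0.999, 0.05, 0.008], [0.009, -0.017, -1.0]]
ft_force: [0.9, -0.7, 0.1]
width: 0.0912
```

```bash
python3 - <<'E'
from h import *
s=sense();print(s['clock'],s['eef_pos'],s['qpos'])
c,p,d=grab("wrist","w2")
import pickle; pickle.dump((c,p,d),open("w2.pkl","wb"))
plan([.550,-.0405,.039],-np.pi/2,91)
E
```

```text
2.8667 [ 0.5396108  -0.0197446   0.15588357] [-0.26261515  0.14358539  1.74982068  0.00373296  1.26767645 -0.31324241]
CALL -0.14, 0.07, 0.72, -0.05, -0.02, 0.11, 91, -0.14, 0.07, 0.72, -0.05, -0.02, 0.11, 91, -0.14, 0.07, 0.72, -0.05, -0.02, 0.11, 91, -0.13, 0.07, 0.72, -0.05, -0.02, 0.11, 91
```

View pics/w2.png

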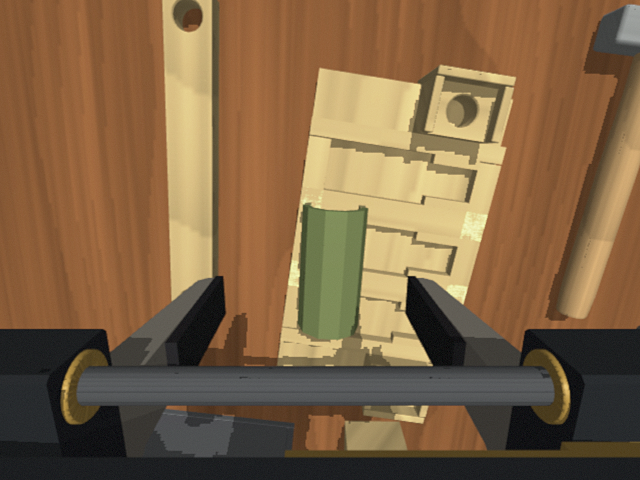

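Emit:
jog_arm(deltas=[-0.14,0.07,0.7,0,0,0.1,91,-0.14,0.07,0.7,-0.1,0,0.1,91,-0.14,0.07,0.7,-0.1,-0.1,0.1,91,-0.13,0.07,0.4,0,0,0.1,91,0,0,0,0,0,0,91])

```text
clock: 3.33
eef_pos: [0.55, -0.0345, 0.0528]
orientation: [[-0.016, 1.0, 0.005], [1.0, 0.016, -0.0], [-0.0, 0.005, -1.0]]
ft_force: [-0.5, -0.2, 0.4]
width: 0.0907
```

```bash
python3 - <<'E'
from h import *
print(sense()['eef_pos'])
plan([.550,-.0405,.039],-np.pi/2,91)
E
```

```text
[ 0.54996556 -0.03451776  0.05277721]
CALL -0.15, -0, 0.34, 0.05, 0, 0.15, 91
```

Emit:
jog_arm(deltas=[-0.15,0,0.34,0,0,0.15,91,0,0,0.02,0,0,0,91,0,0,0,0,0,0,40,0,0,0,0,0,0,40,0,0,0,0,0,0,40,0,0,0,0,0,0,40,0,0,0,0,0,0,40,0,0,0,0,0,0,40], grip_force=15)

```text
clock: 4.0
eef_pos: [0.5518, -0.0359, 0.0448]
orientation: [[-0.012, 1.0, 0.01], [1.0, 0.012, 0.0], [0.0, 0.01, -1.0]]
ft_force: [-0.2, 0.0, 0.5]
width: 0.0527
```

Emit:
jog_arm(deltas=[0,0,0,0,0,0,62,-0.1,0,0.15,0,0,0,62,0,0,0.1,0,0,0,62,0,0,0.05,0,0,0,40,0,0,0,0,0,0,40,0,0,0,0,0,0,40,0,0,0,0,0,0,40,0,0,0,0,0,0,40])

```text
clock: 4.67
eef_pos: [0.5503, -0.0411, 0.0366]
orientation: [[-0.012, 1.0, 0.002], [1.0, 0.012, 0.0], [0.0, 0.002, -1.0]]
ft_force: [-1.4, 2.0, 5.7]
width: 0.0494
```

Emit:
jog_arm(deltas=[0,0,0,0,0,0,40])

```text
clock: 4.75
eef_pos: [0.5503, -0.0411, 0.0366]
orientation: [[-0.012, 1.0, 0.002], [1.0, 0.012, 0.001], [0.0, 0.002, -1.0]]
ft_force: [-2.0, 0.3, 6.2]
width: 0.0489
```

```bash
python3 - <<'E'
from h import *
s=dict(sense()); 
plan([.55,-.041,.15],-np.pi/2,40,st=s)
s['eef_pos']=np.array([.55,-.043,.15]); s['orientation']=down(-np.pi/2)
plan([.430,-.306,.14],-np.pi/2,40,st=s)
E
```

```text
CALL 0, -0, -0.94, 0.01, -0, 0.04, 40, 0, -0, -0.94, 0.01, -0, 0.04, 40, 0, -0, -0.94, 0.01, -0, 0.04, 40
CALL -0.82, -0.38, 0.03, 0, 0, 0, 40, -0.82, -0.38, 0.03, 0, 0, 0, 40, -0.82, -0.38, 0.03, 0, 0, 0, 40, -0.82, -0.38, 0.03, 0, 0, 0, 40, -0.82, -0.38, 0.03, 0, 0, 0, 40, -0.82, -0.38, 0.03, 0, 0, 0, 40, -0.82, -0.38, 0.03, 0, 0, 0, 40, -0.82, -0.38, 0.03, 0, 0, 0, 40
```

Emit:
jog_arm(deltas=[0,0,-0.3,0,0,0,40,0,0,-0.6,0,0,0,40,0,0,-0.9,0,0,0,40,0,0,-0.9,0,0,0,40,-0.6,-0.3,-0.2,0,0,0,40,-0.8,-0.38,0,0,0,0,40,-0.8,-0.38,0,0,0,0,40,-0.8,-0.38,0,0,0,0,40])

```text
clock: 5.42
eef_pos: [0.4933, -0.1608, 0.1584]
orientation: [[-0.023, 1.0, 0.001], [1.0, 0.023, 0.0], [0.0, 0.001, -1.0]]
ft_force: [0.8, 0.4, -0.3]
width: 0.0492
```

Emit:
jog_arm(deltas=[-0.8,-0.38,0,0,0,0,40,-0.8,-0.38,0,0,0,0,40,-0.8,-0.38,0,0,0,0,40,-0.8,-0.38,0,0,0,0,40,-0.6,-0.3,0,0,0,0,40,0,0,0,0,0,0,40])

```text
clock: 5.92
eef_pos: [0.4174, -0.3268, 0.1614]
orientation: [[-0.018, 1.0, 0.005], [1.0, 0.018, -0.006], [-0.006, 0.005, -1.0]]
ft_force: [0.6, -0.5, -0.6]
width: 0.0494
```

```bash
python3 - <<'E'
from h import *
s=sense();print(s['eef_pos'],s['width'])
plan([.430,-.306,.045],-np.pi/2,40)
E
```

```text
[ 0.41736516 -0.32683572  0.16144203] 0.04942819258562336
CALL 0.13, 0.08, 0.73, 0.01, 0.01, 0.04, 40, 0.13, 0.08, 0.73, 0.01, 0.01, 0.04, 40, 0.13, 0.08, 0.73, 0.01, 0.01, 0.04, 40, 0.13, 0.08, 0.73, 0.01, 0.01, 0.04, 40
```

Emit:
jog_arm(deltas=[0.15,0.1,0.7,0,0,0,40,0.15,0.1,0.7,0,0,0,40,0.13,0.08,0.7,0,0,0,40,0.13,0.08,0.5,0,0,0,40,0,0,0.3,0,0,0,40,0,0,0,0,0,0,70,0,0,0,0,0,0,70,0,0,0,0,0,0,70])

```text
clock: 6.58
eef_pos: [0.434, -0.3057, 0.0446]
orientation: [[-0.013, 1.0, 0.009], [1.0, 0.013, -0.01], [-0.01, 0.009, -1.0]]
ft_force: [0.0, -0.5, -0.2]
width: 0.0668
```

Emit:
jog_arm(deltas=[0,0,0,0,0,0,70,0,0,-0.3,0,0,0,70,0,0,-0.7,0,0,0,70,0,0,-0.9,0,0,0,80,0,0,-0.9,0,0,0,91,0,0,-0.9,0,0,0,91,0.6,0.4,-0.6,0,0,-0.5,91,0.6,0.6,0,0,0,-0.8,91])

```text
clock: 7.25
eef_pos: [0.4702, -0.2583, 0.2378]
orientation: [[-0.143, 0.99, 0.019], [0.989, 0.143, -0.021], [-0.023, 0.015, -1.0]]
ft_force: [-0.2, 0.2, 0.3]
width: 0.0911
```

```bash
python3 - <<'E'
from h import *
s=sense();print(s['eef_pos'],s['width'])
grab("side","s1"); 
plan([.62,0,.26],0,91)
E
```

```text
[ 0.47020912 -0.25829481  0.23776839] 0.09109183179693095
CALL 0.38, 0.31, -0.04, 0, 0.02, -0.9, 91, 0.35, 0.34, -0.04, 0, 0.02, -0.9, 91, 0.32, 0.37, -0.04, 0, 0.02, -0.9, 91, 0.28, 0.4, -0.04, 0, 0.02, -0.9, 91, 0.24, 0.42, -0.04, 0, 0.02, -0.9, 91, 0.2, 0.45, -0.04, 0, 0.02, -0.9, 91, 0.16, 0.46, -0.04, 0, 0.02, -0.9, 91, 0.11, 0.48, -0.04, 0, 0.02, -0.9, 91
CALL 0.07, 0.48, -0.04, 0, 0.02, -0.9, 91, 0.02, 0.49, -0.04, 0, 0.02, -0.9, 91, -0.03, 0.49, -0.04, 0, 0.02, -0.9, 91, -0.07, 0.48, -0.04, 0, 0.02, -0.9, 91, -0.12, 0.47, -0.04, 0, 0.02, -0.9, 91, -0.16, 0.46, -0.04, 0, 0.02, -0.9, 91, -0.2, 0.44, -0.04, 0, 0.02, -0.9, 91
```

View pics/s1.png

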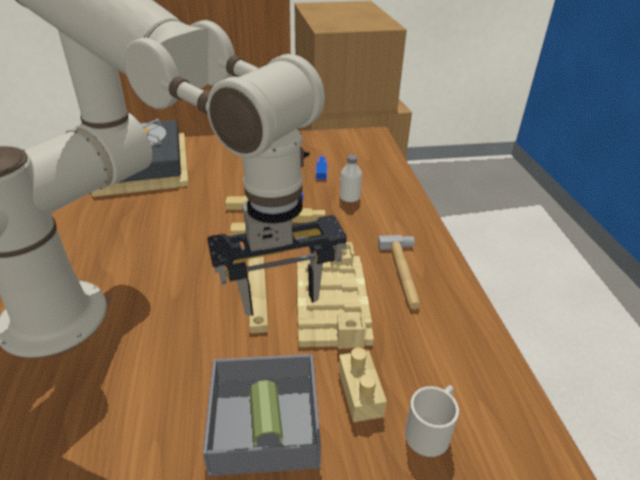

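Emit:
jog_arm(deltas=[0.38,0.3,0,0,0,-0.9,91,0.35,0.33,0,0,0,-0.9,91,0.32,0.35,0,0,0,-0.9,91,0.28,0.38,0,0,0,-0.9,91,0.25,0.4,0,0,0,-0.9,91,0.2,0.42,0,0,0,-0.9,91,0.16,0.44,0,0,0,-0.9,91,0.1,0.45,0,0,0,-0.9,91])

```text
clock: 7.97
eef_pos: [0.5502, -0.117, 0.2536]
orientation: [[-0.806, 0.59, 0.041], [0.59, 0.807, -0.031], [-0.052, -0.001, -0.999]]
ft_force: [-0.3, 1.7, 0.2]
width: 0.0913
```

Emit:
jog_arm(deltas=[0.1,0.45,0,0,0,-0.9,91,0,0.45,0,0,0,-0.9,91,0,0.45,0,0,0,-0.9,91,-0.1,0.45,0,0,0,-0.9,91,-0.1,0.4,0,0,0,-0.9,91,-0.2,0.4,0,0,0,-0.6,91,0,0,0,0,0,0,91])

```text
clock: 8.55
eef_pos: [0.6055, -0.0163, 0.2661]
orientation: [[-0.996, 0.066, 0.056], [0.064, 0.997, -0.034], [-0.058, -0.03, -0.998]]
ft_force: [0.2, 0.7, -0.5]
width: 0.0913
```

```bash
python3 - <<'E'
from h import *
s=sense();print(s['eef_pos'],s['qpos'],s['joint_velocities'].max())
c,p,d=grab("wrist","w3")
import pickle; pickle.dump((c,p,d),open("w3.pkl","wb"))
E
```

```text
[ 0.60551024 -0.01634098  0.26613167] [-0.21493273  0.16591895  1.50403603 -0.02168037  1.40939992 -1.71751731] 0.02369746946570888
```

View pics/w3.png

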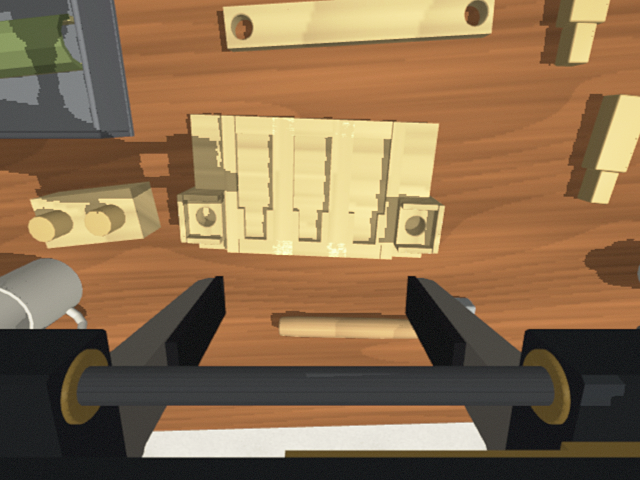

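```bash
python3 - <<'E'
from h import *
p=cv2.imread("pics/w3.png"); cv2.imwrite("pics/c3.png",cv2.resize(p[105:265,170:450],None,fx=2.8,fy=2.8,interpolation=2))
E
```

```text
(no output)
```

View pics/c3.png

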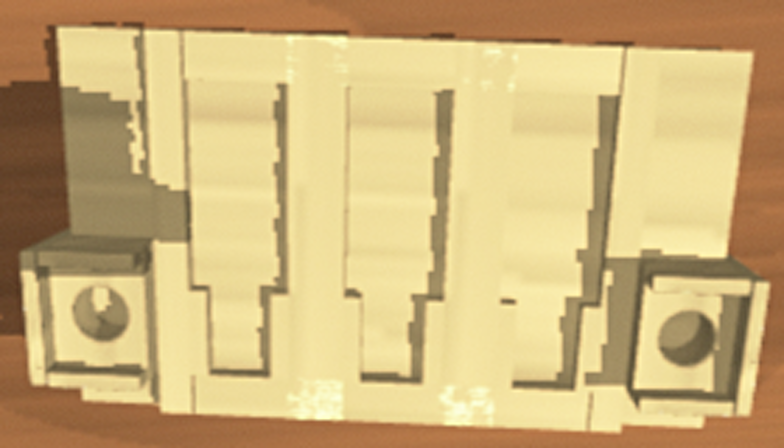

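```bash
python3 - <<'E'
from h import *
import pickle
c,p,d=pickle.load(open("w3.pkl","rb"))
f=lambda a,b,z: ray(c,170+(a+.5)/2.8-.5,105+(b+.5)/2.8-.5,z)
h1=f(101,312.5,.044); h0=f(687,337,.044)
print(h0,h1,np.linalg.norm(h0-h1))
v=(h0-h1)[:2]; v/=np.linalg.norm(v); th=np.arctan2(-v[0],v[1]); print("th",th,np.degrees(th))
ux=np.array([np.cos(th),np.sin(th)]); o=(h0+h1)[:2]/2-.030*ux; print("jig o",o)
uy=np.array([-ux[1],ux[0]])
for nm,q,z in [("near edgeL",(345,180),.028),("near edgeR",(453,180),.028),("top",(395,90),.028),("bot",(390,380),.028),("tongL",(361,340),.028),("tongR",(425,340),.028),("L",(187,180),.028),("Lr",(287,180),.028),("Rr",(610,180),.028),("outer corner nr",(56,25),.018),("outer corner",(752,52),.018)]:
    w=f(*q,z)[:2]-o; print(nm,(w@ux*1000).round(1),(w@uy*1000).round(1))
W=cloud(c,d)
for q in [(220,60),(390,60),(390,200),(680,150),(235,50),(690,300)]: 
    u,v_=170+q[0]/2.8,105+q[1]/2.8; print(q,W[int(v_),int(u)].round(4))
E
```

```text
[0.63656642 0.08299809 0.044     ] [ 0.6134934  -0.14132529  0.044     ] 0.2255068615933128
th -0.10249559648897813 -5.872565097494346
jig o [ 0.59518735 -0.02609411]
near edgeL -22.2 -20.6
near edgeR -23.8 20.8
top -56.1 -2.4
bot 57.6 -0.9
tongL 41.2 -13.1
tongR 40.1 12.7
L -19.8 -81.5
Lr -21.3 -42.9
Rr -26.1 80.4
outer corner nr -74.6 -131.9
outer corner -74.2 130.3
(220, 60) [ 0.5241 -0.0869  0.0293]
(390, 60) [ 0.5283 -0.0238  0.0287]
(390, 200) [ 0.5809 -0.0281  0.0183]
(680, 150) [0.5686 0.0843 0.0186]
(235, 50) [ 0.5205 -0.0812  0.0292]
(690, 300) [0.6222 0.0837 0.0443]
```

```bash
python3 - <<'E'
from h import *
plan([.56,.29,.28],0,91)
E
```

```text
CALL 0.18, 0.84, -0.07, -0.04, 0.06, -0.07, 91, 0.17, 0.84, -0.07, -0.04, 0.06, -0.07, 91, 0.17, 0.85, -0.07, -0.04, 0.06, -0.07, 91, 0.16, 0.85, -0.06, -0.04, 0.06, -0.07, 91, 0.16, 0.85, -0.06, -0.04, 0.06, -0.07, 91, 0.15, 0.85, -0.05, -0.04, 0.06, -0.07, 91, 0.14, 0.85, -0.05, -0.04, 0.06, -0.07, 91, 0.14, 0.85, -0.05, -0.04, 0.06, -0.07, 91
CALL 0.13, 0.85, -0.04, -0.04, 0.06, -0.07, 91
```

Emit:
jog_arm(deltas=[0.18,0.84,-0.05,0,0.1,-0.1,91,0.17,0.84,-0.05,-0.1,0.1,-0.1,91,0.17,0.85,-0.05,0,0.1,-0.1,91,0.16,0.85,-0.05,-0.1,0.1,-0.1,91,0.16,0.85,-0.05,0,0.1,-0.1,91,0.15,0.85,-0.05,-0.1,0.05,-0.1,91,0.14,0.7,-0.05,0,0,0,91,0,0,0,0,0,0,91])

```text
clock: 9.27
eef_pos: [0.5679, 0.2148, 0.2825]
orientation: [[-1.0, 0.03, 0.005], [0.03, 1.0, -0.004], [-0.005, -0.004, -1.0]]
ft_force: [0.4, 0.4, 1.2]
width: 0.0912
```

```bash
python3 - <<'E'
from h import *
s=sense();print(s['eef_pos'],s['qpos'],s['joint_velocities'].max(),s['orientation'].round(3).tolist())
c,p,d=grab("wrist","w4")
import pickle; pickle.dump((c,p,d),open("w4.pkl","wb"))
E
```

```text
[0.56792739 0.21483283 0.28251237] [ 0.16537254  0.20639833  1.42472387 -0.00475424  1.50656399 -1.37541101] 0.01191139501195399 [[-1.0, 0.03, 0.005], [0.03, 1.0, -0.004], [-0.005, -0.004, -1.0]]
```

View pics/w4.png

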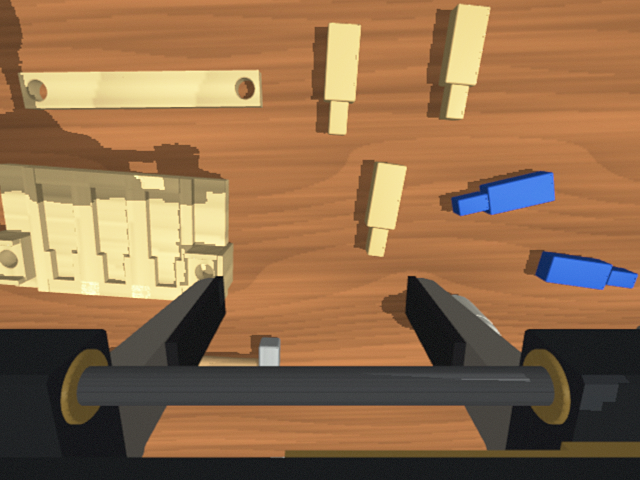

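```bash
cat >> h.py <<'E'
def slats(c,p,d,zt=.024,zlo=.012,zhi=.036,amin=300,save=None):
    W=cloud(c,d); h=cv2.cvtColor(p,cv2.COLOR_RGB2HSV)
    m=((h[...,0]>17)&(h[...,0]<32)&(h[...,1]<125)&(h[...,2]>195)).astype(np.uint8)
    n,L,S,C=cv2.connectedComponentsWithStats(m,connectivity=4)
    out=[]
    for i in range(1,n):
        if S[i,4]<amin: continue
        cs,_=cv2.findContours((L==i).astype(np.uint8),0,1); k=max(cs,key=len)[:,0,:]
        P=np.array([ray(c,u,v,zt)[:2] for u,v in k])
        r=cv2.minAreaRect((P*1000).astype(np.float32)); out.append((C[i].round(0),S[i,4],P,r))
    return out
def slat_pose(P):
    # long axis by minAreaRect; tongue end = narrower
    (cx,cy),(a,b),t=cv2.minAreaRect((P*1000).astype(np.float32))
    t=np.radians(t if a>b else t+90); ax=np.array([np.cos(t),np.sin(t)]); 
    if ax[0]<0: ax=-ax
    ctr=np.array([cx,cy])/1000; q=(P-ctr)@np.stack([ax,[-ax[1],ax[0]]],1)
    w=lambda m: np.ptp(q[m][:,1]) if m.sum()>1 else 0
    return ctr,np.arctan2(ax[1],ax[0]),max(a,b),min(a,b),w(q[:,0]>.030)*1000,w(q[:,0]<-.030)*1000
E
python3 - <<'E'
from h import *
import pickle
c,p,d=pickle.load(open("w4.pkl","rb"))
for C,A,P,r in slats(c,p,d): print(C,A,[np.round(x,3) for x in slat_pose(P)])
E
```

```text
[467.  44.] 2473 [array([0.403, 0.378]), np.float64(-0.119), np.float64(73.7), np.float64(32.694), np.float64(32.682), np.float64(32.426)]
[341.  72.] 2985 [array([0.432, 0.246]), np.float64(-0.087), np.float64(108.757), np.float64(33.037), np.float64(18.992), np.float64(32.966)]
[144.  89.] 7597 [array([0.434, 0.032]), np.float64(1.549), np.float64(253.58), np.float64(35.905), np.float64(35.905), np.float64(35.856)]
[457. 101.] 581 [array([0.457, 0.372]), np.float64(-0.116), np.float64(33.884), np.float64(18.7), np.int64(0), np.int64(0)]
[385. 204.] 2260 [array([0.575, 0.294]), np.float64(-0.163), np.float64(108.902), np.float64(32.917), np.float64(18.804), np.float64(32.886)]
[151. 182.] 317 [array([0.533, 0.026]), np.float64(1.478), np.float64(33.621), np.float64(14.476), np.int64(0), np.int64(0)]
[108. 246.] 15262 [array([ 0.609, -0.035]), np.float64(1.469), np.float64(273.625), np.float64(126.41), np.float64(126.41), np.float64(124.075)]
[211. 220.] 1488 [array([0.578, 0.091]), np.float64(-0.107), np.float64(63.304), np.float64(38.14), np.float64(25.084), np.float64(21.861)]
[ 13. 259.] 550 [array([ 0.62 , -0.155]), np.float64(-0.147), np.float64(46.003), np.float64(31.128), np.int64(0), np.int64(0)]
```

```bash
python3 - <<'E'
from h import *
plan([.5632,.2959,.09],-.163,70)
E
```

```text
CALL 0.04, 0.35, 0.8, -0.01, 0.01, 0.21, 70, 0.04, 0.35, 0.8, -0.01, 0.01, 0.21, 70, 0.05, 0.35, 0.8, -0.01, 0.01, 0.21, 70, 0.06, 0.35, 0.8, -0.01, 0.01, 0.21, 70, 0.06, 0.34, 0.8, -0.01, 0.01, 0.21, 70, 0.07, 0.34, 0.8, -0.01, 0.01, 0.21, 70
```

Emit:
jog_arm(deltas=[0.04,0.35,0.8,0,0,0.2,70,0.04,0.35,0.8,0,0,0.2,70,0.05,0.35,0.8,0,0,0.2,70,0.06,0.35,0.8,0,0,0.2,70,0.06,0.34,0.8,0,0,0.2,70,0.07,0.34,0.8,0,0,0.2,70,0,0,0,0,0,0.1,70])

```text
clock: 9.9
eef_pos: [0.5731, 0.2842, 0.0917]
orientation: [[-0.981, 0.192, 0.021], [0.192, 0.981, -0.011], [-0.023, -0.006, -1.0]]
ft_force: [-0.6, -0.3, -0.5]
width: 0.07
```

```bash
python3 - <<'E'
from h import *
s=sense();print(s['eef_pos'])
c,p,d=grab("wrist","w5")
plan([.5632,.2959,.021],-.163,70,N=4)
E
```

```text
[0.5730692  0.28418603 0.09166063]
CALL 0.1, 0.06, 0.46, -0.01, 0.06, -0.07, 70, 0.1, 0.06, 0.46, -0.01, 0.06, -0.07, 70, 0.09, 0.06, 0.46, -0.01, 0.06, -0.07, 70, 0.09, 0.06, 0.46, -0.01, 0.06, -0.07, 70
```

View pics/w5.png

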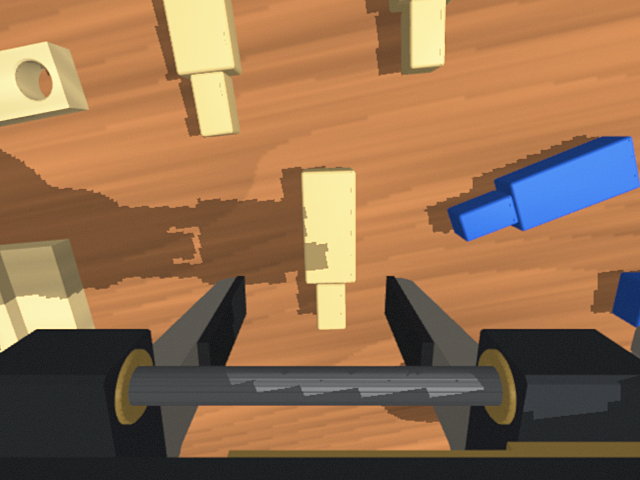

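Emit:
jog_arm(deltas=[0.1,0.08,0.46,0,0.1,-0.1,70,0.1,0.08,0.46,0,0.1,-0.1,70,0.1,0.06,0.46,0,0.1,-0.1,70,0.1,0.06,0.36,0,0,0,70,0,0,0.05,0,0,0,70])

```text
clock: 10.37
eef_pos: [0.5715, 0.2919, 0.0314]
orientation: [[-0.986, 0.166, 0.009], [0.166, 0.986, -0.002], [-0.01, -0.001, -1.0]]
ft_force: [-0.8, 0.4, -0.4]
width: 0.07
```

```bash
python3 - <<'E'
from h import *
s=sense();print(s['eef_pos'])
plan([.5632,.2959,.021],-.163,70)
E
```

```text
[0.57153918 0.29192782 0.0313985 ]
CALL 0.22, 0.06, 0.26, -0.01, 0.09, -0.03, 70
```

Emit:
jog_arm(deltas=[0.25,0.08,0.2,0,0.1,0,70,0.1,0.05,0.12,0,0,0,70,0,0,0.03,0,0,0,20,0,0,0,0,0,0,20,0,0,0,0,0,0,20,0,0,0,0,0,0,20,0,0,0,0,0,0,20,0,0,0,0,0,0,20])

```text
clock: 11.03
eef_pos: [0.5613, 0.2993, 0.0208]
orientation: [[-0.986, 0.166, 0.005], [0.166, 0.986, 0.001], [-0.005, 0.002, -1.0]]
ft_force: [-0.1, 0.3, -1.4]
width: 0.034
```

Emit:
jog_arm(deltas=[0,0,0,0,0,0,20,0,0,0,0,0,0,20])

```text
clock: 11.2
eef_pos: [0.5616, 0.2993, 0.0211]
orientation: [[-0.986, 0.166, 0.005], [0.166, 0.986, 0.001], [-0.005, 0.002, -1.0]]
ft_force: [-0.6, 0.1, -0.8]
width: 0.0339
```

```bash
python3 - <<'E'
from h import *
s=sense();print(s['eef_pos'])
import copy
# slat rel to tcp assumed: origin = tcp + R*(−0.012..)
y=-.1025; ux=np.array([np.cos(y),np.sin(y)])
org=np.array([.575,.294]); R=s['orientation']; 
off=R.T@np.r_[org-s['eef_pos'][:2],0]; print("off tool",off)
for n,b in [("bay0",(.6015,.0356)),("bay1",(.5952,-.0261)),("bay2",(.5889,-.0878))]:
    Rt=down(y); t=np.array(b)-(Rt@np.r_[off[0],0,0])[:2]; print(n,t)
E
```

```text
[0.56157733 0.2993447  0.02112406]
off tool [-1.41235292e-02 -3.04223538e-03  6.74285768e-05]
bay0 [0.5874506  0.03704513]
bay1 [ 0.5811506  -0.02465487]
bay2 [ 0.5748506  -0.08635487]
```

```bash
python3 - <<'E'
from h import *
plan([.563,.29,.12],-.16,20,N=3)
s=dict(sense()); s['eef_pos']=np.array([.563,.29,.12]); s['orientation']=down(-.16)
plan([.5812,-.0247,.11],-.1025,20,st=s)
E
```

```text
CALL -0.03, -0.07, -0.82, 0.01, 0.02, -0.02, 20, -0.03, -0.07, -0.82, 0.01, 0.02, -0.02, 20, -0.03, -0.07, -0.82, 0.01, 0.02, -0.02, 20
CALL -0.19, -0.85, 0.03, 0, 0, -0.06, 20, -0.18, -0.86, 0.03, 0, 0, -0.06, 20, -0.18, -0.86, 0.03, 0, 0, -0.06, 20, -0.17, -0.86, 0.03, 0, 0, -0.06, 20, -0.17, -0.86, 0.03, 0, 0, -0.06, 20, -0.16, -0.86, 0.03, 0, 0, -0.06, 20, -0.16, -0.86, 0.03, 0, 0, -0.06, 20, -0.15, -0.86, 0.03, 0, 0, -0.06, 20
CALL -0.15, -0.86, 0.03, 0, 0, -0.06, 20
```

Emit:
jog_arm(deltas=[0,0,-0.5,0,0,0,20,0,-0.1,-0.8,0,0,0,20,0,-0.1,-0.8,0,0,0,20,-0.1,-0.6,-0.4,0,0,0,20,-0.18,-0.86,0,0,0,-0.1,20,-0.18,-0.86,0,0,0,-0.1,20,-0.18,-0.86,0,0,0,-0.1,20,-0.17,-0.86,0,0,0,-0.1,20])

```text
clock: 11.87
eef_pos: [0.5662, 0.1269, 0.1253]
orientation: [[-0.994, 0.112, 0.006], [0.112, 0.994, 0.002], [-0.006, 0.002, -1.0]]
ft_force: [0.7, -0.8, -1.5]
width: 0.034
```

Emit:
jog_arm(deltas=[-0.17,-0.86,0,0,0,-0.1,20,-0.16,-0.86,0,0,0,0,20,-0.16,-0.86,0,0,0,0,20,-0.1,-0.5,0,0,0,0,20,0,0,0,0,0,0,20])

```text
clock: 12.28
eef_pos: [0.577, -0.0103, 0.1264]
orientation: [[-0.994, 0.106, 0.009], [0.106, 0.994, -0.001], [-0.009, -0.0, -1.0]]
ft_force: [-0.3, 0.1, -0.5]
width: 0.0339
```

```bash
python3 - <<'E'
from h import *
s=sense();print(s['eef_pos'],s['width'],s['orientation'].round(3).tolist())
plan([.5812,-.0247,.06],-.1025,20,N=3)
E
```

```text
[ 0.5770227  -0.0103405   0.12644454] 0.03393942777498511 [[-0.994, 0.106, 0.009], [0.106, 0.994, -0.001], [-0.009, -0.0, -1.0]]
CALL -0.04, -0.12, 0.55, -0, 0.03, -0.01, 20, -0.04, -0.12, 0.55, -0, 0.03, -0.01, 20, -0.05, -0.12, 0.55, -0, 0.03, -0.01, 20
```

Emit:
jog_arm(deltas=[-0.05,-0.14,0.55,0,0.1,0,20,-0.05,-0.14,0.55,0,0,0,20,-0.05,-0.14,0.5,0,0,0,20,0,0,0.05,0,0,0,20])

```text
clock: 12.62
eef_pos: [0.5837, -0.0285, 0.0611]
orientation: [[-0.994, 0.109, 0.004], [0.109, 0.994, 0.0], [-0.004, 0.001, -1.0]]
ft_force: [0.5, -0.1, -0.6]
width: 0.0339
```

```bash
python3 - <<'E'
from h import *
s=sense();print(s['eef_pos'],s['width'],s['orientation'].round(3).tolist())
plan([.5812,-.0247,.04],-.1025,20,N=2)
grab("wrist","w6")
E
```

```text
[ 0.58372586 -0.0285405   0.06106436] 0.033920231984223705 [[-0.994, 0.109, 0.004], [0.109, 0.994, 0.0], [-0.004, 0.001, -1.0]]
CALL 0.04, 0.04, 0.26, 0, 0.02, -0.03, 20, 0.04, 0.04, 0.26, 0, 0.02, -0.03, 20
```

View pics/w6.png

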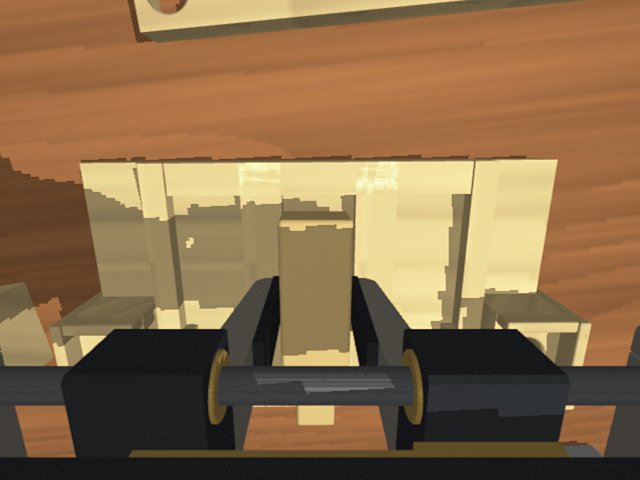

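Emit:
jog_arm(deltas=[0.08,0.12,0.1,0,0,0,20,0.03,0.05,0.05,0,0,0,20,0,0.02,0,0,0,0,20])

```text
clock: 12.92
eef_pos: [0.5815, -0.0174, 0.0583]
orientation: [[-0.994, 0.107, 0.007], [0.107, 0.994, 0.0], [-0.007, 0.001, -1.0]]
ft_force: [0.5, 0.7, -0.9]
width: 0.0339
```

```bash
python3 - <<'E'
from h import *
s=sense();print(s['eef_pos'])
plan([.5812,-.0247,.039],-.1025,20,N=1)
E
```

```text
[ 0.58152551 -0.01741682  0.05828025]
CALL -0.01, -0.18, 0.48, 0.01, 0.07, -0.05, 20
```

Emit:
jog_arm(deltas=[0,-0.18,0,0,0.1,0,20,0,0,0,0,0,0,20,0,0,0,0,0,0,20])

```text
clock: 13.17
eef_pos: [0.582, -0.0236, 0.0608]
orientation: [[-0.995, 0.105, -0.0], [0.105, 0.995, 0.001], [0.0, 0.001, -1.0]]
ft_force: [0.6, -0.6, -1.1]
width: 0.0334
```

Emit:
jog_arm(deltas=[0,0,0,0,0,0,20])

```text
clock: 13.25
eef_pos: [0.5825, -0.0239, 0.0615]
orientation: [[-0.995, 0.105, 0.001], [0.105, 0.995, 0.001], [-0.001, 0.001, -1.0]]
ft_force: [0.3, -0.9, -1.2]
width: 0.0339
```

Emit:
jog_arm(deltas=[0.03,-0.02,0.3,0,0,0,20,0,0,0.25,0,0,0,20,0,0,0.05,0,0,0,20,0,0,0,0,0,0,20,0,0,0,0,0,0,20])

```text
clock: 13.67
eef_pos: [0.5831, -0.0253, 0.0383]
orientation: [[-0.994, 0.105, 0.004], [0.105, 0.994, 0.0], [-0.004, 0.0, -1.0]]
ft_force: [-1.3, 1.4, 4.8]
width: 0.0337
```

Emit:
jog_arm(deltas=[0,0,0,0,0,0,42,0,0,0,0,0,0,42,0,0,-0.2,0,0,0,42,0,0,-0.6,0,0,0,42,0,0,-0.9,0,0,0,60,0,0,-0.9,0,0,0,70,0.3,0,-0.9,0,0,0,70,0.3,0,-0.3,0,0,0,70])

```text
clock: 14.33
eef_pos: [0.5542, -0.0222, 0.1892]
orientation: [[-0.994, 0.106, -0.011], [0.106, 0.994, 0.004], [0.012, 0.003, -1.0]]
ft_force: [0.3, 0.6, 0.8]
width: 0.0666
```

```bash
python3 - <<'E'
from h import *
s=sense();print(s['eef_pos'],s['width'])
c,p,d=grab("wrist","w7")
import pickle; pickle.dump((c,p,d),open("w7.pkl","wb"))
plan([.52,.24,.22],-.1,70)
E
```

```text
[ 0.55422071 -0.02216696  0.18920918] 0.06661752735873276
CALL 0.22, 0.92, -0.1, 0, -0.02, -0.01, 70, 0.22, 0.92, -0.1, 0, -0.02, -0.01, 70, 0.22, 0.92, -0.1, 0, -0.02, -0.01, 70, 0.22, 0.92, -0.1, 0, -0.02, -0.01, 70, 0.21, 0.92, -0.11, 0, -0.02, -0.01, 70, 0.21, 0.92, -0.11, 0, -0.02, -0.01, 70, 0.21, 0.92, -0.11, 0, -0.02, -0.01, 70
```

View pics/w7.png

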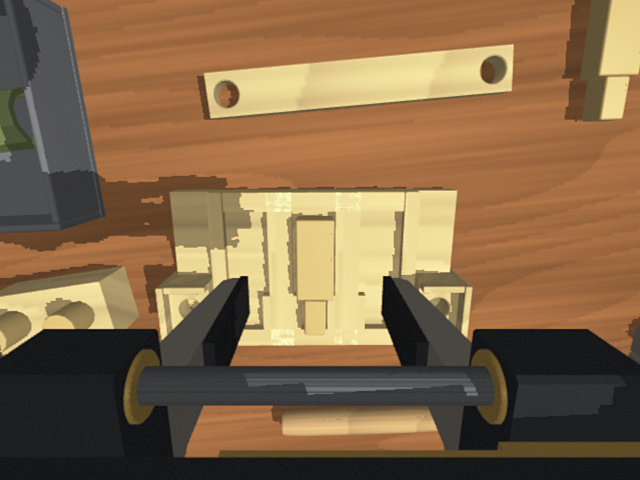

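Emit:
jog_arm(deltas=[0.22,0.9,-0.2,0,0,0,70,0.22,0.9,-0.2,0,0,0,70,0.22,0.92,-0.1,0,0,0,70,0.22,0.92,-0.1,0,0,0,70,0.2,0.92,-0.1,0,0,0,70,0.2,0.9,-0.1,0,0,0,70,0.2,0.7,-0.1,0,0,0,70,0,0,0,0,0,0,70])

```text
clock: 15.05
eef_pos: [0.5195, 0.2376, 0.2248]
orientation: [[-0.993, 0.114, -0.012], [0.114, 0.993, 0.003], [0.013, 0.002, -1.0]]
ft_force: [-0.2, -0.4, -0.7]
width: 0.0702
```

```bash
python3 - <<'E'
from h import *
import pickle
c,p,d=pickle.load(open("w7.pkl","rb")); W=cloud(c,d); print("slat top",W[250,315],W[318,315], W[270,315])
s=sense();print(s['eef_pos'],s['width'])
c,p,d=grab("wrist","w8")
pickle.dump((c,p,d),open("w8.pkl","wb"))
for C,A,P,r in slats(c,p,d): print(C,A,[np.round(x,3) for x in slat_pose(P)])
E
```

```text
slat top [ 0.57064159 -0.0226615   0.04145606] [ 0.63509076 -0.02962022  0.04285153] [ 0.5883376  -0.02457916  0.04384426]
[0.51952251 0.23759482 0.22482142] 0.07017943421232764
[449.  90.] 3768 [array([0.42 , 0.376]), np.float64(-0.119), np.float64(108.116), np.float64(32.842), np.float64(18.833), np.float64(32.842)]
[312. 109.] 2924 [array([0.415, 0.248]), np.float64(-0.086), np.float64(74.18), np.float64(33.142), np.float64(32.046), np.float64(32.425)]
[136. 152.] 5912 [array([0.435, 0.068]), np.float64(1.549), np.float64(183.42), np.float64(35.815), np.float64(35.815), np.float64(35.406)]
[313. 170.] 685 [array([0.47 , 0.243]), np.float64(-0.11), np.float64(33.726), np.float64(18.738), np.int64(0), np.int64(0)]
[181. 278.] 2190 [array([0.569, 0.092]), np.float64(-0.106), np.float64(76.207), np.float64(37.03), np.float64(22.977), np.float64(36.666)]
[ 81. 290.] 11414 [array([ 0.571, -0.016]), np.float64(1.47), np.float64(171.459), np.float64(98.228), np.float64(93.37), np.float64(98.228)]
[215. 447.] 713 [array([0.778, 0.089]), np.float64(1.525), np.float64(86.953), np.float64(19.677), np.float64(13.216), np.float64(19.677)]
```

View pics/w8.png

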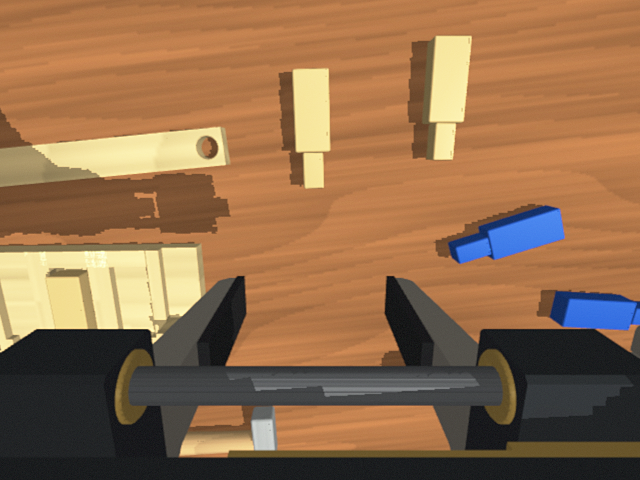

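```bash
python3 - <<'E'
from h import *
plan([.420,.2476,.06],-.09,70,N=6)
E
```

```text
CALL 0.41, 0, 0.69, 0, -0.02, -0.04, 70, 0.41, 0, 0.69, 0, -0.02, -0.04, 70, 0.41, 0.01, 0.69, 0, -0.02, -0.04, 70, 0.41, 0.01, 0.69, 0, -0.02, -0.04, 70, 0.42, 0.01, 0.69, 0, -0.02, -0.04, 70, 0.42, 0.01, 0.68, 0, -0.02, -0.04, 70
```

Emit:
jog_arm(deltas=[0.42,0,0.7,0,0,0,70,0.42,0,0.7,0,0,-0.1,70,0.42,0,0.7,0,-0.1,-0.1,70,0.42,0,0.7,0,0,0,70,0.42,0,0.7,0,0,0,70,0.4,0,0.5,0,0,0,70,0,0,0,0,0,0,70,0,0,0,0,0,0,70])

```text
clock: 15.77
eef_pos: [0.4163, 0.2371, 0.0533]
orientation: [[-0.995, 0.099, -0.005], [0.099, 0.995, -0.006], [0.004, -0.006, -1.0]]
ft_force: [0.7, 0.2, 0.8]
width: 0.0701
```

```bash
python3 - <<'E'
from h import *
plan([.420,.2476,.021],-.09,70,N=2)
E
```

```text
CALL -0.03, 0.14, 0.4, -0.03, -0.02, -0.05, 70, -0.03, 0.14, 0.4, -0.03, -0.02, -0.05, 70
```

Emit:
jog_arm(deltas=[-0.05,0.2,0,0,0,-0.1,70,-0.03,0.1,0.4,0,0,0,70,0,0,0.4,0,0,0,70,0,0,0.05,0,0,0,70,0,0,0,0,0,0,70])

```text
clock: 16.18
eef_pos: [0.4329, 0.25, 0.0257]
orientation: [[-0.996, 0.091, 0.011], [0.091, 0.996, -0.002], [-0.011, -0.001, -1.0]]
ft_force: [-0.5, 0.7, -0.1]
width: 0.07
```

Emit:
jog_arm(deltas=[0.3,-0.05,0.12,0,0.1,0,70,0,0,0,0,0,0,70,0,0,0,0,0,0,70])

```text
clock: 16.43
eef_pos: [0.4241, 0.2499, 0.0241]
orientation: [[-0.996, 0.092, 0.006], [0.092, 0.996, 0.001], [-0.006, 0.002, -1.0]]
ft_force: [0.3, -0.6, 0.1]
width: 0.0701
```

Emit:
jog_arm(deltas=[0.15,0,0.15,0,0,0,70,0,0,0,0,0,0,20,0,0,0,0,0,0,20,0,0,0,0,0,0,20,0,0,0,0,0,0,20,0,0,0,0,0,0,20,0,0,0,0,0,0,20,0,0,0,0,0,0,20])

```text
clock: 17.1
eef_pos: [0.4182, 0.2507, 0.0192]
orientation: [[-0.996, 0.091, 0.008], [0.091, 0.996, 0.002], [-0.008, 0.003, -1.0]]
ft_force: [0.0, 0.1, -1.4]
width: 0.0339
```

Emit:
jog_arm(deltas=[0,0,0,0,0,0,20])

```text
clock: 17.18
eef_pos: [0.4182, 0.2507, 0.0192]
orientation: [[-0.996, 0.091, 0.008], [0.091, 0.996, 0.002], [-0.008, 0.003, -1.0]]
ft_force: [-1.1, 0.4, -0.6]
width: 0.0339
```

```bash
cat >> h.py <<'E'
JIG=np.array([.5952,-.0261]); JY=-.1025
def jp(x,y): 
    c,s=np.cos(JY),np.sin(JY); return JIG+np.array([c*x-s*y,s*x+c*y])
def bay_tcp(org):
    s=sense(); R=s['orientation']; off=R.T@np.r_[np.array(org)-s['eef_pos'][:2],0]; print("off",off.round(4))
    for i,y in enumerate([.062,0,-.062]): print(i,(jp(0,y)-(down(JY)@np.r_[off[0],0,0])[:2]).round(4))
E
python3 - <<'E'
from h import *
s=sense();print(s['eef_pos'],s['width']); bay_tcp([.432,.2465])
E
```

```text
[0.41822069 0.25071329 0.01920036] 0.03387132047303417
off [-0.0141 -0.0029  0.0001]
0 [0.5875 0.037 ]
1 [ 0.5812 -0.0247]
2 [ 0.5748 -0.0863]
```

```bash
python3 - <<'E'
from h import *
p=cv2.imread("pics/w7.png"); cv2.imwrite("pics/c7.png",cv2.resize(p[180:350,240:380],None,fx=4,fy=4,interpolation=2))
E
```

```text
(no output)
```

View pics/c7.png

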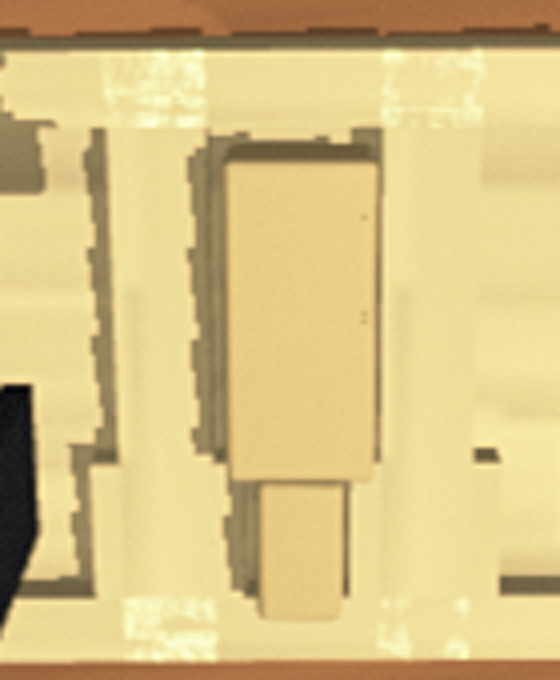

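```bash
python3 - <<'E'
from h import *
import pickle
c,p,d=pickle.load(open("w7.pkl","rb"))
def J(a,b,z):
    w=ray(c,240+(a+.5)/4-.5,180+(b+.5)/4-.5,z)[:2]-JIG; C,S=np.cos(JY),np.sin(JY)
    return ((C*w[0]+S*w[1])*1000).round(1),((-S*w[0]+C*w[1])*1000).round(1)
for n,q in {"slatL":(227,300,.042),"slatR":(378,300,.042),"slat back":(300,160,.042),"tongue tip":(300,615,.042),"pocket back":(368,128,.028),"tongueL":(260,560,.042),"tongueR":(347,560,.042),"bay2 right wall":(118,300,.028),"jigback":(300,48,.028),"bay0 left wall, front":(475,300,.028),"front edge":(300,660,.028),"bay2 tongue end":(80,597,.028),"bay0 tongue end":(530,592,.028)}.items(): print(n,J(*q))
E
```

```text
slatL (np.float64(-20.8), np.float64(-15.6))
slatR (np.float64(-20.6), np.float64(17.8))
slat back (np.float64(-52.2), np.float64(0.7))
tongue tip (np.float64(56.2), np.float64(0.2))
pocket back (np.float64(-56.7), np.float64(16.0))
tongueL (np.float64(42.0), np.float64(-9.1))
tongueR (np.float64(42.2), np.float64(11.1))
bay2 right wall (np.float64(-16.9), np.float64(-41.5))
jigback (np.float64(-74.7), np.float64(0.9))
bay0 left wall, front (np.float64(-16.4), np.float64(41.1))
front edge (np.float64(76.0), np.float64(0.1))
bay2 tongue end (np.float64(58.5), np.float64(-53.5))
bay0 tongue end (np.float64(57.9), np.float64(56.3))
```

```bash
python3 - <<'E'
from h import *
s=dict(sense()); s['eef_pos']=np.array([.42,.25,.115]); s['orientation']=down(-.095)
plan([.5748,-.0868,.115],-.1025,20,st=s,N=11)
E
```

```text
CALL -0.42, -0.73, 0, 0, 0, 0.01, 20, -0.42, -0.73, 0, 0, 0, 0.01, 20, -0.42, -0.73, 0, 0, 0, 0.01, 20, -0.42, -0.73, 0, 0, 0, 0.01, 20, -0.42, -0.73, 0, 0, 0, 0.01, 20, -0.43, -0.73, 0, 0, 0, 0.01, 20, -0.43, -0.73, 0, 0, 0, 0.01, 20, -0.43, -0.73, 0, 0, 0, 0.01, 20
CALL -0.43, -0.73, 0, 0, 0, 0.01, 20, -0.43, -0.73, 0, 0, 0, 0.01, 20, -0.43, -0.73, 0, 0, 0, 0.01, 20
```

Emit:
jog_arm(deltas=[0,0,-0.5,0,0,0,20,0,0,-0.9,0,0,0,20,-0.1,-0.2,-0.8,0,0,0,20,-0.3,-0.5,-0.3,0,0,0,20,-0.42,-0.73,0,0,0,0,20,-0.42,-0.73,0,0,0,0,20,-0.42,-0.73,0,0,0,0,20,-0.42,-0.73,0,0,0,0,20])

```text
clock: 17.85
eef_pos: [0.4858, 0.0976, 0.1227]
orientation: [[-0.997, 0.081, 0.005], [0.081, 0.997, 0.001], [-0.005, 0.002, -1.0]]
ft_force: [0.4, 0.3, -1.9]
width: 0.0339
```

Emit:
jog_arm(deltas=[-0.42,-0.73,0,0,0,0,20,-0.42,-0.73,0,0,0,0,20,-0.42,-0.73,0,0,0,0,20,-0.42,-0.73,0,0,0,0,20,-0.3,-0.5,0,0,0,0,20,0,0,0,0,0,0,20,0,0,0,0,0,0,20])

```text
clock: 18.43
eef_pos: [0.5574, -0.0594, 0.1221]
orientation: [[-0.996, 0.088, 0.006], [0.088, 0.996, 0.0], [-0.006, 0.001, -1.0]]
ft_force: [-0.9, 0.5, -1.8]
width: 0.0337
```

```bash
python3 - <<'E'
from h import *
plan([.5748,-.0868,.065],-.1025,20,N=2)
E
```

```text
CALL -0.24, -0.32, 0.71, 0, 0.03, 0.07, 20, -0.25, -0.32, 0.71, 0, 0.03, 0.07, 20
```

Emit:
jog_arm(deltas=[-0.3,-0.4,0.3,0,0,0.1,20,-0.2,-0.25,0.6,0,0.1,0,20,0,0,0.4,0,0,0,20,0,0,0,0,0,0,20,0,0,0,0,0,0,20])

```text
clock: 18.85
eef_pos: [0.5745, -0.0833, 0.0688]
orientation: [[-0.995, 0.096, -0.005], [0.096, 0.995, 0.003], [0.005, 0.003, -1.0]]
ft_force: [0.1, 0.0, -0.9]
width: 0.034
```

```bash
python3 - <<'E'
from h import *
plan([.5748,-.0868,.062],-.1025,20,N=1)
E
```

```text
CALL -0.02, -0.09, 0.17, 0.03, -0.05, 0.06, 20
```

Emit:
jog_arm(deltas=[0,-0.12,0.2,0,-0.05,0.1,20,0,0,0,0,0,0,20,0,0,0,0,0,0,20])

```text
clock: 19.1
eef_pos: [0.5739, -0.086, 0.0619]
orientation: [[-0.995, 0.104, 0.002], [0.104, 0.995, 0.003], [-0.001, 0.003, -1.0]]
ft_force: [0.2, -0.4, -1.5]
width: 0.0338
```

Emit:
jog_arm(deltas=[0,-0.02,0.3,0,0,0,20,0,0,0.25,0,0,0,20,0,0,0.08,0,0,0,20,0,0,0,0,0,0,20,0,0,0,0,0,0,20])

```text
clock: 19.52
eef_pos: [0.5756, -0.0869, 0.0371]
orientation: [[-0.995, 0.104, 0.006], [0.104, 0.995, 0.001], [-0.006, 0.002, -1.0]]
ft_force: [-1.5, 0.1, 1.8]
width: 0.0337
```

Seated. Release and go view slat B.

Emit:
jog_arm(deltas=[0,0,0,0,0,0,42,0,0,0,0,0,0,42,0,0,-0.2,0,0,0,42,0,0,-0.6,0,0,0,42,0,0,-0.9,0,0,0,60,0,0,-0.9,0,0,0,70,0.3,0,-0.9,0,0,0,70,0,0,-0.2,0,0,0,70])

```text
clock: 20.18
eef_pos: [0.5599, -0.0849, 0.1899]
orientation: [[-0.995, 0.104, -0.001], [0.104, 0.995, 0.004], [0.002, 0.004, -1.0]]
ft_force: [0.9, 0.1, 1.0]
width: 0.0664
```

```bash
python3 - <<'E'
from h import *
import pickle
s=sense();print(s['eef_pos'],s['width'])
c,p,d=grab("wrist","w9"); pickle.dump((c,p,d),open("w9.pkl","wb"))
plan([.50,.34,.20],-.11,70)
E
```

```text
[ 0.55993055 -0.0848765   0.18987662] 0.06640162730752074
CALL 0.22, 0.87, -0.02, 0, -0, 0, 70, 0.22, 0.87, -0.02, 0, -0, 0, 70, 0.22, 0.87, -0.02, 0, -0, 0, 70, 0.22, 0.87, -0.02, 0, -0, 0, 70, 0.22, 0.87, -0.02, 0, -0, 0, 70, 0.22, 0.87, -0.02, 0, -0, 0, 70, 0.22, 0.87, -0.02, 0, -0, 0, 70, 0.22, 0.87, -0.02, 0, -0, 0, 70
CALL 0.22, 0.87, -0.02, 0, -0, 0, 70, 0.22, 0.87, -0.02, 0, -0, 0, 70, 0.22, 0.87, -0.02, 0, -0, 0, 70, 0.22, 0.87, -0.02, 0, -0, 0, 70
```

View pics/w9.png

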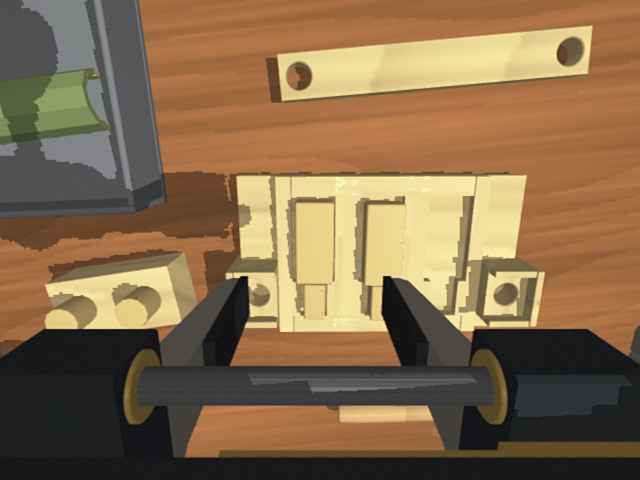

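Two slats sit in bay2 (315,245) and bay1 (385,245). On to B.

Emit:
jog_arm(deltas=[0.22,0.85,0,0,0,0,70,0.22,0.87,0,0,0,0,70,0.22,0.87,0,0,0,0,70,0.22,0.87,0,0,0,0,70,0.22,0.87,0,0,0,0,70,0.22,0.87,0,0,0,0,70,0.22,0.87,0,0,0,0,70,0.22,0.87,0,0,0,0,70])

```text
clock: 20.9
eef_pos: [0.5193, 0.2022, 0.186]
orientation: [[-0.993, 0.118, -0.0], [0.118, 0.993, -0.0], [0.0, -0.0, -1.0]]
ft_force: [0.4, 0.7, 0.2]
width: 0.0699
```

Emit:
jog_arm(deltas=[0.22,0.87,0,0,0,0,70,0.22,0.87,0,0,0,0,70,0.2,0.6,0,0,0,0,70,0,0,0,0,0,0,70])

```text
clock: 21.23
eef_pos: [0.4993, 0.3084, 0.1808]
orientation: [[-0.994, 0.112, -0.007], [0.112, 0.994, 0.0], [0.007, -0.0, -1.0]]
ft_force: [0.9, -0.0, -0.9]
width: 0.0702
```

```bash
python3 - <<'E'
from h import *
import pickle
s=sense();print(s['eef_pos'],s['width'])
c,p,d=grab("wrist","w10")
for C,A,P,r in slats(c,p,d): print(C,A,[np.round(x,3) for x in slat_pose(P)])
E
```

```text
[0.49934131 0.30837312 0.18078855] 0.07019525862621182
[384. 117.] 4736 [array([0.42 , 0.376]), np.float64(-0.119), np.float64(108.635), np.float64(33.077), np.float64(19.046), np.float64(33.001)]
[103. 168.] 1084 [array([0.43 , 0.128]), np.float64(1.545), np.float64(78.975), np.float64(25.625), np.float64(25.55), np.float64(4.493)]
[ 98. 308.] 1724 [array([0.552, 0.099]), np.float64(1.466), np.float64(45.969), np.float64(43.343), np.int64(0), np.int64(0)]
[ 33. 313.] 2990 [array([0.559, 0.031]), np.float64(1.457), np.float64(76.945), np.float64(61.898), np.float64(38.171), np.float64(42.562)]
```

View pics/w10.png

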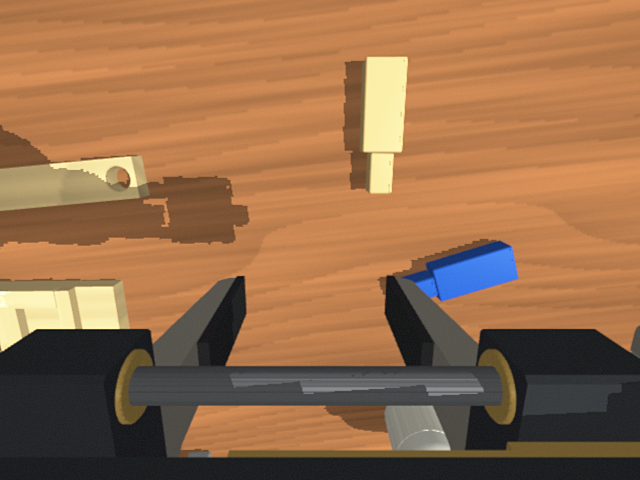

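```bash
python3 - <<'E'
from h import *
plan([.408,.379,.06],-.119,70,N=6)
E
```

```text
CALL 0.41, 0.26, 0.5, -0, -0.01, 0.01, 70, 0.41, 0.26, 0.5, -0, -0.01, 0.01, 70, 0.41, 0.26, 0.5, -0, -0.01, 0.01, 70, 0.41, 0.26, 0.5, -0, -0.01, 0.01, 70, 0.41, 0.26, 0.5, -0, -0.01, 0.01, 70, 0.41, 0.26, 0.5, -0, -0.01, 0.01, 70
```

Emit:
jog_arm(deltas=[0.4,0.28,0.5,0,0,0,70,0.4,0.28,0.5,0,0,0,70,0.4,0.28,0.5,0,0,0,70,0.4,0.26,0.5,0,0,0,70,0.4,0.26,0.5,0,0,0,70,0.4,0.26,0.4,0,0,0,70,0,0,0,0,0,0,70,0,0,0,0,0,0,70])

```text
clock: 21.95
eef_pos: [0.4111, 0.3736, 0.0557]
orientation: [[-0.993, 0.121, -0.008], [0.121, 0.993, -0.009], [0.007, -0.01, -1.0]]
ft_force: [0.8, -0.3, -0.3]
width: 0.0702
```

```bash
python3 - <<'E'
from h import *
plan([.408,.379,.06],-.119,70,N=1)
E
```

```text
CALL 0.1, 0.12, -0.11, -0.09, -0.07, -0.02, 70
```

Emit:
jog_arm(deltas=[0.15,0.12,0,-0.1,0,0,70,0.1,0.02,0.35,0,0,0,70,0.05,0,0.35,0,0,0,70,0,0,0.05,0,0,0,70,0,0,0,0,0,0,70])

```text
clock: 22.37
eef_pos: [0.4064, 0.3791, 0.0297]
orientation: [[-0.992, 0.127, 0.002], [0.127, 0.992, 0.007], [-0.001, 0.007, -1.0]]
ft_force: [-0.7, 0.1, -0.3]
width: 0.0706
```

Emit:
jog_arm(deltas=[0,0,0.15,0,0,-0.05,70,0,0,0.12,0,0,0,70,0,0,0,0,0,0,20,0,0,0,0,0,0,20,0,0,0,0,0,0,20,0,0,0,0,0,0,20,0,0,0,0,0,0,20,0,0,0,0,0,0,20])

```text
clock: 23.03
eef_pos: [0.411, 0.3797, 0.0225]
orientation: [[-0.992, 0.123, 0.009], [0.123, 0.992, 0.011], [-0.007, 0.012, -1.0]]
ft_force: [0.1, -0.7, -1.1]
width: 0.0333
```

Emit:
jog_arm(deltas=[0,0,0,0,0,0,20,0,0,0,0,0,0,20])

```text
clock: 23.2
eef_pos: [0.4109, 0.3798, 0.0225]
orientation: [[-0.992, 0.123, 0.009], [0.123, 0.992, 0.011], [-0.007, 0.012, -1.0]]
ft_force: [-0.3, -0.1, -1.0]
width: 0.0339
```

```bash
python3 - <<'E'
from h import *
s=sense();print(s['eef_pos'],s['width']); bay_tcp([.420,.376])
s=dict(sense()); s['eef_pos']=np.array([.408,.38,.115]); 
plan([.587,.037,.115],-.1025,20,st=s,N=11)
E
```

```text
[0.41091644 0.37978303 0.02248818] 0.03387134281787742
off [-0.0095 -0.0026  0.    ]
0 [0.5921 0.0365]
1 [ 0.5858 -0.0251]
2 [ 0.5794 -0.0868]
CALL -0.5, -0.72, -0, 0.01, 0.01, -0.02, 20, -0.5, -0.72, -0, 0.01, 0.01, -0.02, 20, -0.5, -0.73, -0, 0.01, 0.01, -0.02, 20, -0.5, -0.73, -0, 0.01, 0.01, -0.02, 20, -0.49, -0.73, -0, 0.01, 0.01, -0.02, 20, -0.49, -0.73, -0, 0.01, 0.01, -0.02, 20, -0.49, -0.73, -0, 0.01, 0.01, -0.02, 20, -0.49, -0.73, -0, 0.01, 0.01, -0.02, 20
CALL -0.49, -0.73, -0, 0.01, 0.01, -0.02, 20, -0.49, -0.73, -0, 0.01, 0.01, -0.02, 20, -0.49, -0.73, -0, 0.01, 0.01, -0.02, 20
```

Emit:
jog_arm(deltas=[0,0,-0.5,0,0,0,20,0,0,-0.9,0,0,0,20,-0.1,-0.2,-0.8,0,0,0,20,-0.3,-0.5,-0.4,0,0,0,20,-0.5,-0.73,0,0,0,0,20,-0.5,-0.73,0,0,0,0,20,-0.5,-0.73,0,0,0,0,20,-0.5,-0.73,0,0,0,0,20])

```text
clock: 23.87
eef_pos: [0.4857, 0.2227, 0.1292]
orientation: [[-0.994, 0.111, 0.006], [0.111, 0.994, 0.01], [-0.005, 0.011, -1.0]]
ft_force: [0.7, 0.2, -0.9]
width: 0.034
```

Emit:
jog_arm(deltas=[-0.5,-0.73,0,0,0,0,20,-0.5,-0.73,0,0,0,0,20,-0.5,-0.73,0,0,0,0,20,-0.5,-0.73,0,0,0,0,20,-0.5,-0.73,0,0,0,0,20,0,0,0,0,0,0,20,0,0,0,0,0,0,20])

```text
clock: 24.45
eef_pos: [0.5737, 0.0519, 0.1281]
orientation: [[-0.993, 0.118, 0.008], [0.118, 0.993, 0.009], [-0.007, 0.01, -1.0]]
ft_force: [-0.2, -0.3, -0.7]
width: 0.034
```

```bash
python3 - <<'E'
from h import *
plan([.590,.036,.065],-.1025,20,N=2)
E
```

```text
CALL -0.22, -0.18, 0.79, 0.05, 0.03, -0.08, 20, -0.22, -0.18, 0.79, 0.05, 0.03, -0.08, 20
```

Emit:
jog_arm(deltas=[-0.25,-0.2,0.3,0,0,-0.1,20,-0.2,-0.18,0.6,0,0,-0.1,20,0,0,0.5,0,0,0,20,0,0,0,0,0,0,20,0,0,0,0,0,0,20])

```text
clock: 24.87
eef_pos: [0.5905, 0.0378, 0.0713]
orientation: [[-0.996, 0.094, 0.009], [0.094, 0.996, 0.01], [-0.008, 0.011, -1.0]]
ft_force: [-0.2, -0.1, 0.2]
width: 0.0333
```

```bash
python3 - <<'E'
from h import *
plan([.590,.036,.062],-.1025,20,N=1)
E
```

```text
CALL 0.01, -0.05, 0.23, 0.1, 0.08, 0.08, 20
```

Emit:
jog_arm(deltas=[0,-0.06,0.2,0,0,0.1,20,0,0,0,0,0,0,20,0,0,0,0,0,0,20])

```text
clock: 25.12
eef_pos: [0.5902, 0.0374, 0.0647]
orientation: [[-0.995, 0.103, 0.011], [0.103, 0.995, 0.01], [-0.01, 0.011, -1.0]]
ft_force: [-0.4, 0.0, -0.5]
width: 0.0337
```

Emit:
jog_arm(deltas=[0,-0.03,0.3,0,0,0,20,0,0,0.25,0,0,0,20,0,0,0.08,0,0,0,20,0,0,0,0,0,0,20,0,0,0,0,0,0,20])

```text
clock: 25.53
eef_pos: [0.5926, 0.0366, 0.0404]
orientation: [[-0.995, 0.102, 0.016], [0.102, 0.995, 0.009], [-0.015, 0.011, -1.0]]
ft_force: [-1.5, 0.8, 1.8]
width: 0.0335
```

Emit:
jog_arm(deltas=[0,0,0,0,0,0,40,0,0,0,0,0,0,40,0,0,-0.2,0,0,0,40,0,0,-0.6,0,0,0,40,0,0,-0.9,0,0,0,60,0,-0.1,-0.9,0,0,0,80,0.2,-0.3,-0.9,0,-0.1,0,91,0,-0.2,-0.3,0,-0.1,0,91])

```text
clock: 26.2
eef_pos: [0.5765, 0.013, 0.1956]
orientation: [[-0.995, 0.1, 0.029], [0.1, 0.995, 0.008], [-0.028, 0.011, -1.0]]
ft_force: [0.8, -0.5, 0.8]
width: 0.0648
```

```bash
python3 - <<'E'
from h import *
import pickle
s=sense();print(s['eef_pos'],s['width'])
c,p,d=grab("wrist","w11"); pickle.dump((c,p,d),open("w11.pkl","wb"))
for C,A,P,r in slats(c,p,d,zt=.020): print(C,A,[np.round(x,3) for x in slat_pose(P)])
E
```

```text
[0.57648799 0.01299387 0.19556959] 0.06478376226274749
[314.  48.] 13726 [array([0.434, 0.029]), np.float64(1.549), np.float64(258.353), np.float64(36.1), np.float64(36.073), np.float64(36.036)]
[298. 236.] 24393 [array([ 0.598, -0.027]), np.float64(1.472), np.float64(261.037), np.float64(154.319), np.float64(154.318), np.float64(153.588)]
[ 34. 287.] 2813 [array([ 0.616, -0.274]), np.float64(-1.522), np.float64(78.698), np.float64(60.733), np.float64(22.431), np.float64(60.576)]
[390. 270.] 684 [array([0.647, 0.089]), np.float64(-0.106), np.float64(44.818), np.float64(42.677), np.int64(0), np.int64(0)]
[141. 284.] 1965 [array([ 0.628, -0.162]), np.float64(-0.108), np.float64(57.872), np.float64(53.093), np.int64(0), np.int64(0)]
```

View pics/w11.png

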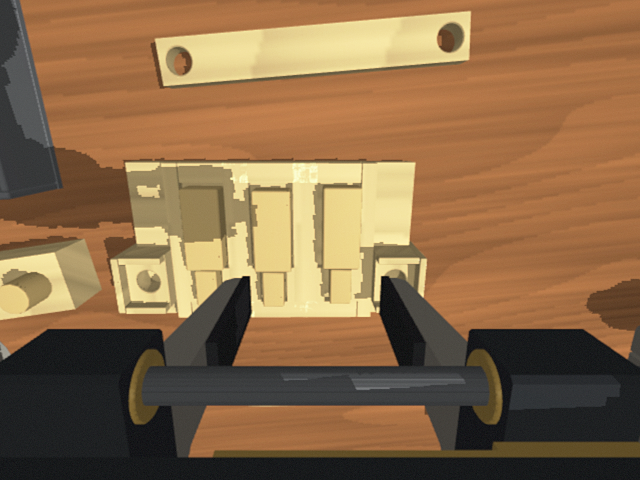

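```bash
python3 - <<'E'
from h import *
import pickle
c,p,d=pickle.load(open("w11.pkl","rb")); W=cloud(c,d)
for y in (.062,0,-.062):
    for x in (-.04,-.01,.012,.04):
        u,v=proj(c,np.r_[jp(x,y),.042])[0].round().astype(int); print(W[v-2:v+3,u-2:u+3,2].mean().round(4),end=' ')
    print()
plan([.434,.030,.11],-1.593,80,N=16)
E
```

```text
0.0549 0.0426 0.0427 0.0425 
0.0424 0.0426 0.0426 0.0425 
0.0424 0.0424 0.0424 0.0426 
CALL 0.23, 0, 0.13, 0.02, 0.01, 0.89, 80, 0.23, -0.02, 0.13, 0.02, 0.01, 0.89, 80, 0.23, -0.04, 0.13, 0.02, 0.01, 0.89, 80, 0.22, -0.06, 0.13, 0.02, 0.01, 0.89, 80, 0.22, -0.08, 0.13, 0.02, 0.01, 0.89, 80, 0.21, -0.1, 0.13, 0.02, 0.01, 0.89, 80, 0.2, -0.12, 0.13, 0.02, 0.01, 0.89, 80, 0.19, -0.13, 0.13, 0.02, 0.01, 0.89, 80
CALL 0.17, -0.15, 0.13, 0.02, 0.01, 0.89, 80, 0.16, -0.17, 0.13, 0.02, 0.01, 0.89, 80, 0.14, -0.18, 0.13, 0.02, 0.01, 0.89, 80, 0.12, -0.19, 0.13, 0.02, 0.01, 0.89, 80, 0.1, -0.2, 0.13, 0.02, 0.01, 0.89, 80, 0.09, -0.21, 0.13, 0.02, 0.01, 0.89, 80, 0.07, -0.22, 0.13, 0.02, 0.01, 0.89, 80, 0.04, -0.22, 0.13, 0.02, 0.01, 0.89, 80
```

Emit:
jog_arm(deltas=[0.23,0,0.1,0,0,0.9,80,0.23,-0.02,0.12,0.1,0,0.9,80,0.23,-0.04,0.13,0,0.1,0.9,80,0.22,-0.06,0.13,0.1,0,0.9,80,0.22,-0.08,0.13,0,0.1,0.9,80,0.2,-0.1,0.13,0.1,0,0.9,80,0.2,-0.12,0.13,0,0,0.9,80,0.2,-0.13,0.13,0,0,0.9,80])

```text
clock: 26.92
eef_pos: [0.5019, 0.0214, 0.1487]
orientation: [[-0.626, 0.78, -0.003], [0.78, 0.626, -0.011], [-0.007, -0.009, -1.0]]
ft_force: [0.5, -0.4, 0.9]
width: 0.08
```

Emit:
jog_arm(deltas=[0.17,-0.15,0.13,0,0,0.9,80,0.16,-0.17,0.13,0,0,0.9,80,0.14,-0.18,0.13,0,0,0.9,80,0.12,-0.2,0.13,0,0,0.9,80,0.1,-0.2,0.13,0,0,0.9,80,0.1,-0.2,0.13,0,0,0.9,80,0.05,-0.2,0.13,0,0,0.7,80,0,0,0,0,0,0,80])

```text
clock: 27.58
eef_pos: [0.4276, 0.0364, 0.0978]
orientation: [[0.001, 1.0, -0.023], [1.0, -0.001, -0.006], [-0.006, -0.023, -1.0]]
ft_force: [0.3, -0.5, -0.7]
width: 0.0803
```

```bash
python3 - <<'E'
from h import *
import pickle
plan([.434,.030,.06],-1.593,80,N=2)
c,p,d=grab("wrist","w12"); pickle.dump((c,p,d),open("w12.pkl","wb"))
for C,A,P,r in slats(c,p,d,zt=.020): print(C,A,[np.round(x,3) for x in slat_pose(P)])
E
```

```text
CALL -0.08, 0.09, 0.47, -0.11, 0.03, 0.1, 80, -0.08, 0.09, 0.47, -0.11, 0.03, 0.1, 80
[327. 212.] 14872 [array([0.434, 0.058]), np.float64(1.549), np.float64(200.305), np.float64(36.331), np.float64(36.316), np.float64(36.264)]
[547. 241.] 22841 [array([0.594, 0.044]), np.float64(-0.054), np.float64(130.989), np.float64(127.889), np.float64(76.401), np.float64(127.889)]
[442. 432.] 1191 [array([ 0.528, -0.105]), np.float64(-1.55), np.float64(40.597), np.float64(36.585), np.int64(0), np.int64(0)]
```

View pics/w12.png

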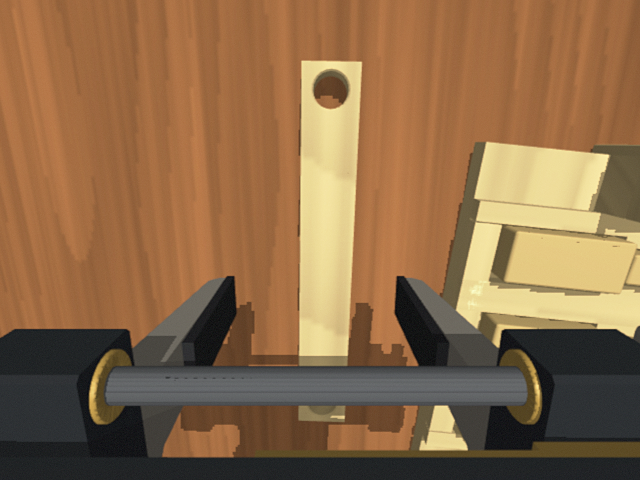

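Emit:
jog_arm(deltas=[-0.1,0.1,0.4,-0.1,0,0.1,80,-0.1,0.1,0.5,-0.1,0,0.1,80,0,0,0.3,0,0,0,80,0,0,0,0,0,0,80,0,0,0,0,0,0,80])

```text
clock: 28.05
eef_pos: [0.4394, 0.0271, 0.0491]
orientation: [[0.009, 1.0, 0.004], [1.0, -0.009, -0.007], [-0.007, 0.004, -1.0]]
ft_force: [0.6, -0.6, 0.6]
width: 0.08
```

```bash
python3 - <<'E'
from h import *
plan([.434,.029,.014],-1.593,80,N=2)
E
```

```text
CALL 0.03, -0.07, 0.44, 0.02, 0.03, 0.06, 80, 0.02, -0.07, 0.44, 0.02, 0.03, 0.06, 80
```

Emit:
jog_arm(deltas=[0.05,-0.1,0.4,0,0.1,0.1,80,0,-0.1,0.35,0,0,0.05,80,0,0,0.08,0,0,0,80,0,0,0,0,0,0,80,0,0,0,0,0,0,80])

```text
clock: 28.47
eef_pos: [0.4364, 0.0285, 0.0191]
orientation: [[0.02, 1.0, 0.011], [1.0, -0.02, 0.003], [0.003, 0.011, -1.0]]
ft_force: [-1.2, -0.4, 0.6]
width: 0.0799
```

```bash
python3 - <<'E'
from h import *
plan([.434,.029,.014],-1.593,80,N=1)
E
```

```text
CALL 0.01, -0.06, 0.13, 0.11, -0.03, 0.02, 80
```

Emit:
jog_arm(deltas=[0,-0.06,0.14,0.1,0,0,80,0,0,0,0,0,0,25,0,0,0,0,0,0,25,0,0,0,0,0,0,25,0,0,0,0,0,0,25,0,0,0,0,0,0,25,0,0,0,0,0,0,25,0,0,0,0,0,0,25], grip_force=25)

```text
clock: 29.13
eef_pos: [0.4368, 0.0281, 0.0164]
orientation: [[0.018, 1.0, 0.005], [1.0, -0.018, 0.002], [0.002, 0.005, -1.0]]
ft_force: [0.7, -0.7, 1.5]
width: 0.0359
```

Emit:
jog_arm(deltas=[0,0,0,0,0,0,25,0,0,0,0,0,0,25])

```text
clock: 29.3
eef_pos: [0.4368, 0.0281, 0.0164]
orientation: [[0.018, 1.0, 0.005], [1.0, -0.018, 0.002], [0.002, 0.005, -1.0]]
ft_force: [-0.5, 1.0, -0.6]
width: 0.0358
```

```bash
python3 - <<'E'
from h import *
s=sense(); R=s['orientation']; print(s['eef_pos'],s['width'],(R.T@np.r_[np.array([.434,.029])-s['eef_pos'][:2],0]).round(4), R.round(4).tolist())
print(jp(.03,0))
s=dict(s); s['eef_pos']=np.array([.434,.029,.13])
plan([.625,-.0292,.13],-np.pi/2+JY,25,st=s,N=6)
E
```

```text
[0.43681257 0.02808273 0.01639034] 0.035762882423070755 [ 0.0009 -0.0028 -0.    ] [[0.0184, 0.9998, 0.0048], [0.9998, -0.0184, 0.0018], [0.0019, 0.0048, -1.0]]
[ 0.62504254 -0.02916962]
CALL -0.23, 0.8, 0, 0.01, -0, 0.13, 25, -0.22, 0.8, 0, 0.01, -0, 0.13, 25, -0.21, 0.81, 0, 0.01, -0, 0.13, 25, -0.19, 0.81, 0, 0.01, -0, 0.13, 25, -0.18, 0.81, 0, 0.01, -0, 0.13, 25, -0.17, 0.81, 0, 0.01, -0, 0.13, 25
```

```bash
python3 - <<'E'
from h import *
for n in ["scene","side"]:
    c=viewer.get_calibration(n); p=cv2.imread(f"pics/{n}0.png")[:,:,::-1].copy(); d=np.load(f"pics/{n}0.npy")
    h=cv2.cvtColor(p,cv2.COLOR_RGB2HSV); W=cloud(c,d)
    m=((h[...,0]>15)&(h[...,0]<32)&(h[...,1]<150)&(h[...,2]>120)&(W[...,2]>.014)&(W[...,2]<.08)&(W[...,0]>.3)&(W[...,0]<.7)&(abs(W[...,1])<.45)).astype(np.uint8)
    # top faces: lit brightness
    k,L,S,C=cv2.connectedComponentsWithStats(m,connectivity=4)
    for i in range(1,k):
        if S[i,4]<100: continue
        vv=h[...,2][L==i]; t=np.percentile(vv,90)-35
        mm=((L==i)&(h[...,2]>t)).astype(np.uint8)
        cs,_=cv2.findContours(mm,0,1); q=max(cs,key=len)[:,0,:]
        zt=.020 if C[i][0] in () else .024
        P=np.array([ray(c,u,v,.022)[:2] for u,v in q]); print(n,C[i].round(),S[i,4],[np.round(x,4) for x in slat_pose(P)][:4])
E
```

```text
scene [213. 159.] 177 [array([ 0.6738, -0.4206]), np.float64(1.2578), np.float64(61.1816), np.float64(42.6195)]
scene [257. 177.] 642 [array([ 0.5968, -0.2905]), np.float64(-1.5217), np.float64(113.5599), np.float64(55.6366)]
scene [361. 221.] 853 [array([0.4312, 0.0287]), np.float64(1.5501), np.float64(257.0523), np.float64(34.9913)]
scene [303. 236.] 3483 [array([ 0.5895, -0.0418]), np.float64(1.4792), np.float64(292.8252), np.float64(151.6973)]
scene [409. 271.] 409 [array([0.4288, 0.2442]), np.float64(-0.086), np.float64(107.9947), np.float64(32.7456)]
scene [442. 302.] 436 [array([0.4159, 0.3746]), np.float64(-0.1061), np.float64(108.0585), np.float64(32.8655)]
scene [379. 310.] 442 [array([0.5717, 0.2927]), np.float64(-0.1636), np.float64(108.0979), np.float64(32.6698)]
side [343. 186.] 100 [array([0.7014, 0.4162]), np.float64(1.3821), np.float64(112.6048), np.float64(14.8592)]
side [244. 200.] 351 [array([0.4181, 0.3787]), np.float64(-0.1232), np.float64(109.8643), np.float64(30.9961)]
side [303. 213.] 378 [array([0.5732, 0.2966]), np.float64(-0.1249), np.float64(108.8041), np.float64(33.7297)]
side [251. 227.] 413 [array([0.4302, 0.2471]), np.float64(-0.1255), np.float64(110.0802), np.float64(35.448)]
side [336. 299.] 5491 [array([ 0.5945, -0.0314]), np.float64(1.4703), np.float64(261.1127), np.float64(151.2248)]
side [257. 288.] 1231 [array([0.4323, 0.0273]), np.float64(1.5504), np.float64(257.4522), np.float64(35.7644)]
side [362. 383.] 2197 [array([ 0.6118, -0.2501]), np.float64(-1.5156), np.float64(126.871), np.float64(57.976)]
side [419. 402.] 179 [array([ 0.7011, -0.3182]), np.float64(1.0574), np.float64(51.0985), np.float64(16.5228)]
side [423. 435.] 719 [array([ 0.6882, -0.3805]), np.float64(1.0029), np.float64(54.7244), np.float64(50.8723)]
```

Emit:
jog_arm(deltas=[0,0,-0.5,0,0,0,25,0,0,-0.9,0,0,0,25,0,0,-0.8,0,0,0,25,-0.1,0.4,-0.4,0,0,0.1,25,-0.2,0.7,0,0,0,0.1,25,-0.2,0.8,0,0,0,0.15,25,-0.2,0.8,0,0,0,0.15,25,-0.2,0.8,0,0,0,0.15,25])

```text
clock: 29.97
eef_pos: [0.5702, -0.0123, 0.1192]
orientation: [[0.086, 0.996, -0.007], [0.996, -0.086, 0.005], [0.005, -0.008, -1.0]]
ft_force: [-0.2, -0.1, -2.4]
width: 0.0354
```

Emit:
jog_arm(deltas=[-0.2,0.7,0,0,0,0.15,25,-0.1,0.3,0,0,0,0.1,25,0,0,0,0,0,0,25,0,0,0,0,0,0,25])

```text
clock: 30.3
eef_pos: [0.6146, -0.0309, 0.1157]
orientation: [[0.116, 0.993, -0.007], [0.993, -0.116, 0.005], [0.004, -0.007, -1.0]]
ft_force: [-0.3, 0.9, -2.2]
width: 0.0358
```

```bash
python3 - <<'E'
from h import *
plan([.625,-.030,.095],-np.pi/2+JY,25,N=2)
E
```

```text
CALL 0.02, 0.13, 0.26, -0.04, -0.02, -0.07, 25, 0.02, 0.13, 0.26, -0.04, -0.02, -0.07, 25
```

Emit:
jog_arm(deltas=[0.02,0.15,0.26,-0.04,0,-0.08,25,0.02,0.12,0.26,-0.04,0,-0.06,25,0,0,0,0,0,0,25,0,0,0,0,0,0,25])

```text
clock: 30.63
eef_pos: [0.6224, -0.0284, 0.0906]
orientation: [[0.098, 0.995, -0.003], [0.995, -0.098, 0.006], [0.005, -0.003, -1.0]]
ft_force: [0.1, 0.4, -3.0]
width: 0.0356
```

```bash
python3 - <<'E'
from h import *
plan([.625,-.030,.085],-np.pi/2+JY,25,N=1)
grab("wrist","w13");grab("side","s13");c,p,d=grab("scene","sc13")
cv2.imwrite("pics/c13.png",cv2.resize(p[170:300,230:380,::-1],None,fx=4,fy=4,interpolation=2))
E
```

```text
CALL -0.03, 0.07, 0.14, -0.03, -0.05, 0.04, 25
```

View pics/w13.png

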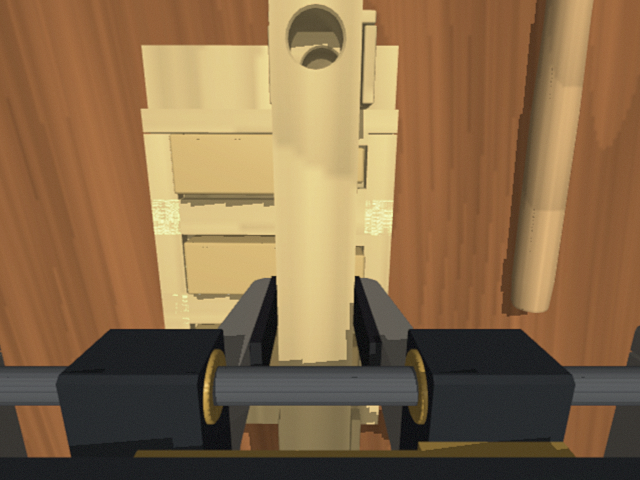

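View pics/c13.png

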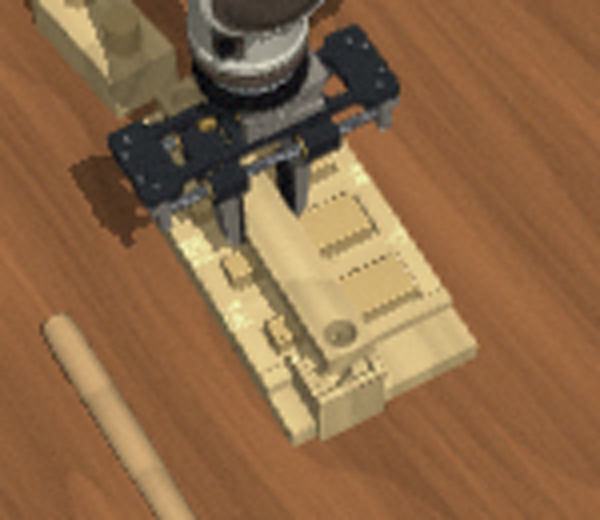

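```bash
python3 - <<'E'
from h import *
c=viewer.get_calibration("wrist"); s=sense(); print(s['eef_pos'])
p=cv2.imread("pics/w13.png")
zt=s['eef_pos'][2]-.0164+.02
print("barhole world",ray(c,316,38,zt),"TCP-derived", s['eef_pos']+s['orientation']@np.array([.113+.0009,0,0]))
print("jig hole0",jp(.03,.113), "proj",proj(c,np.r_[jp(.03,.113),.044]))
a=np.linspace(0,2*np.pi,40)
o=cv2.resize(p[0:110,230:400],None,fx=4,fy=4,interpolation=2)
for z,ctr,col in [(.044,jp(.03,.113),(0,0,255)),(zt,ray(c,316,38,zt)[:2],(255,0,0))]:
    q=proj(c,np.c_[ctr[0]+.011*np.cos(a),ctr[1]+.011*np.sin(a),0*a+z]); q=((q-[230,0])*4).astype(int)
    cv2.polylines(o,[q],True,col,1)
cv2.imwrite("pics/c13b.png",o)
E
```

```text
[ 0.6228875  -0.02870891  0.09145917]
barhole world [0.63527693 0.08463057 0.09505917] TCP-derived [0.63413973 0.08463235 0.09205538]
jig hole0 [0.63660477 0.0832373 ] proj [[318.74238818  68.35351441]]
```

View pics/c13b.png

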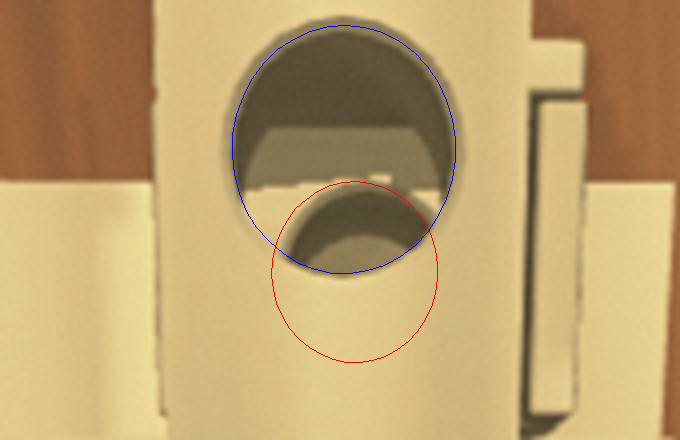

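Emit:
jog_arm(deltas=[-0.06,0.08,0.2,0,0,0.05,25,0,0,0,0,0,0,25,0,0,0,0,0,0,25])

```text
clock: 31.03
eef_pos: [0.6267, -0.0317, 0.0841]
orientation: [[0.104, 0.995, 0.001], [0.995, -0.104, 0.005], [0.005, 0.0, -1.0]]
ft_force: [0.7, -0.2, -2.6]
width: 0.0356
```

```bash
python3 - <<'E'
from h import *
print(sense()['eef_pos'])
plan([.6251,-.0313,.078],-np.pi/2+JY,25,N=1)
E
```

```text
[ 0.62671443 -0.03165936  0.08414949]
CALL 0, -0.04, 0.15, 0, -0.05, -0.02, 25
```

Emit:
jog_arm(deltas=[0,-0.06,0.2,0,0,0,25,0,0,0,0,0,0,25,0,0,0,0,0,0,25])

```text
clock: 31.28
eef_pos: [0.6243, -0.0316, 0.0755]
orientation: [[0.104, 0.995, 0.001], [0.995, -0.104, 0.005], [0.005, 0.001, -1.0]]
ft_force: [0.7, -0.5, -2.6]
width: 0.036
```

```bash
python3 - <<'E'
from h import *
c=viewer.get_calibration("wrist"); s=sense(); print(s['eef_pos'])
_,p,_=grab("wrist","w14"); p=p[:,:,::-1]
a=np.linspace(0,2*np.pi,40); zt=s['eef_pos'][2]-.0164+.02
o=cv2.resize(p[0:110,230:400],None,fx=4,fy=4,interpolation=2)
tb=(s['eef_pos']+s['orientation']@np.array([.113+.0009,0.001,0]))[:2]
for z,ctr,col in [(.044,np.array([.6375,.0818]),(0,0,255)),(zt,tb,(255,0,0))]:
    q=proj(c,np.c_[ctr[0]+.011*np.cos(a),ctr[1]+.011*np.sin(a),0*a+z]); q=((q-[230,0])*4).astype(int)
    cv2.polylines(o,[q],True,col,1)
cv2.imwrite("pics/c14.png",o); print(tb)
E
```

```text
[ 0.62432235 -0.03157848  0.07554928]
[0.63721832 0.08159227]
```

View pics/c14.png

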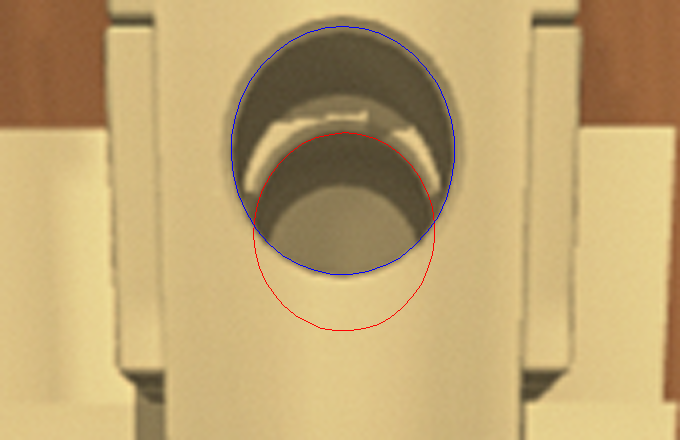

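Emit:
jog_arm(deltas=[0,0,0.15,0,0,0,25,0,0,0.15,0,0,0,25,0,0,0.1,0,0,0,25,0,0,0,0,0,0,25,0,0,0,0,0,0,25])

```text
clock: 31.75
eef_pos: [0.6251, -0.0316, 0.0602]
orientation: [[0.104, 0.995, 0.003], [0.995, -0.104, 0.004], [0.004, 0.002, -1.0]]
ft_force: [-1.4, -0.6, -0.0]
width: 0.0358
```

Emit:
jog_arm(deltas=[0,0,0,0,0,0,48,0,0,0,0,0,0,48,0,0,-0.2,0,0,0,48,0,0,-0.6,0,0,0,48,0,0,-0.9,0,0,0,60,0,0,-0.9,0,0,0,70,0,0,-0.9,0,0,0,70,0,0,-0.5,0,0,0,70])

```text
clock: 32.42
eef_pos: [0.6213, -0.0316, 0.2219]
orientation: [[0.105, 0.994, -0.008], [0.995, -0.104, 0.007], [0.006, -0.008, -1.0]]
ft_force: [0.3, 0.6, 0.1]
width: 0.0697
```

```bash
python3 - <<'E'
from h import *
print(sense()['eef_pos'],sense()['qpos'])
c,p,d=grab("wrist","w15"); c2,p2,d2=grab("scene","sc15"); c3,p3,d3=grab("side","s15")
import pickle; pickle.dump((c,p,d,c2,p2,d2,c3,p3,d3),open("w15.pkl","wb"))
a=p2[140:300,220:380,::-1]; b=p3[230:430,280:400,::-1]
cv2.imwrite("pics/c15.png",np.hstack([cv2.resize(a,(480,480),interpolation=2),cv2.resize(b,(288,480),interpolation=2)]))
E
```

```text
[ 0.62132284 -0.03155791  0.22193937] [-0.24715505  0.28589598  1.44932423  0.00485142  1.41556237 -0.14325369]
```

View pics/w15.png

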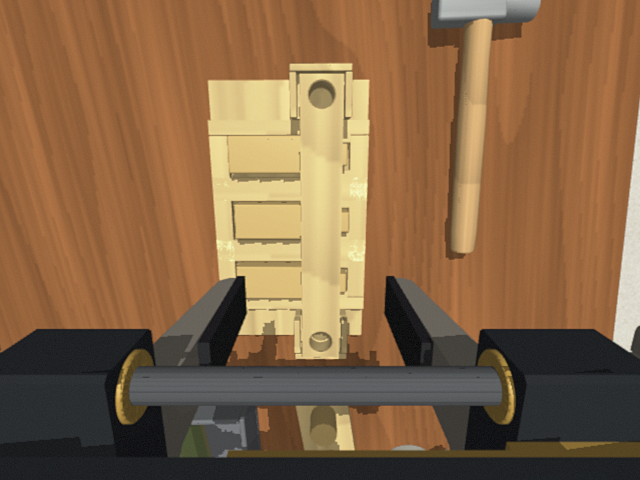

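View pics/c15.png

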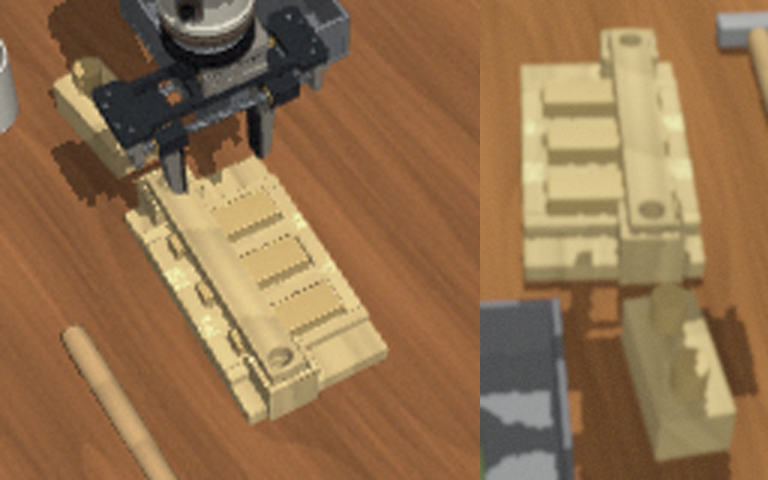

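```bash
python3 - <<'E'
from h import *
import pickle
c,p,d,*_=pickle.load(open("w15.pkl","rb")); W=cloud(c,d)
for y in (-.08,-.04,0,.04,.08,.125,-.115):
    u,v=proj(c,np.r_[jp(.03,y),.064])[0].round().astype(int); print(y,np.median(W[v-2:v+3,u-2:u+3,2]).round(4))
plan([.60,-.27,.24],-1.6,60)
E
```

```text
-0.08 0.0643
-0.04 0.0646
0 0.0644
0.04 0.0649
0.08 0.0646
0.125 0.0647
-0.115 0.0451
CALL -0.85, 0.01, -0.08, -0.01, -0.01, -0.1, 60, -0.85, 0, -0.08, -0.01, -0.01, -0.1, 60, -0.85, -0.01, -0.08, -0.01, -0.01, -0.1, 60, -0.85, -0.01, -0.08, -0.01, -0.01, -0.1, 60, -0.85, -0.02, -0.08, -0.01, -0.01, -0.1, 60, -0.85, -0.03, -0.07, -0.01, -0.01, -0.1, 60, -0.85, -0.04, -0.07, -0.01, -0.01, -0.1, 60
```

Bar flat at 64 mm. View the rack.

Emit:
jog_arm(deltas=[-0.85,0,-0.08,0,0,-0.1,60,-0.85,0,-0.08,0,0,-0.1,60,-0.85,0,-0.08,0,0,-0.1,60,-0.85,0,-0.08,0,0,-0.1,60,-0.85,0,-0.08,0,0,-0.1,60,-0.85,0,-0.08,0,0,-0.1,60,-0.5,0,0,0,0,-0.1,60,0,0,0,0,0,0,60])

```text
clock: 33.23
eef_pos: [0.5979, -0.2592, 0.2213]
orientation: [[0.022, 0.999, -0.029], [1.0, -0.022, 0.018], [0.018, -0.029, -0.999]]
ft_force: [-0.2, -0.0, 0.6]
width: 0.0603
```

```bash
python3 - <<'E'
from h import *
s=sense();print(s['eef_pos'],s['qpos'])
c,p,d=grab("wrist","w16")
import pickle; pickle.dump((c,p,d),open("w16.pkl","wb"))
E
```

```text
[ 0.59788855 -0.2591995   0.2212848 ] [-5.93634303e-01  3.83269796e-01  1.32920229e+00 -9.88315509e-04
  1.46349878e+00 -5.71427708e-01]
```

View pics/w16.png

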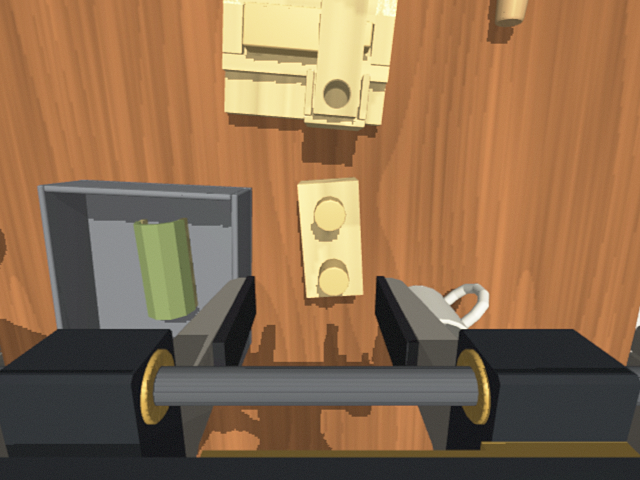

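```bash
python3 - <<'E'
from h import *
import pickle
c,p,d=pickle.load(open("w16.pkl","rb")); W=cloud(c,d)
m=((W[...,2]>.069)&(W[...,2]<.085)).astype(np.uint8); m[:180]=0;m[300:]=0;m[:,:290]=0;m[:,372:]=0
k,L,S,C=cv2.connectedComponentsWithStats(m)
for i in range(1,k):
    if S[i,4]>100:
        cs,_=cv2.findContours((L==i).astype(np.uint8),0,1); q=max(cs,key=len)[:,0,:].astype(np.float32)
        (u,v),r=cv2.minEnclosingCircle(q); e=cv2.fitEllipse(q)
        print(C[i],S[i,4],(u,v,r),e[0],ray(c,*e[0],.075).round(4),"z",np.median(W[...,2][L==i]))
cv2.imwrite("pics/c16.png",cv2.resize(p[60:310,270:400,::-1],None,fx=2.4,fy=2.4,interpolation=2))
print("bar hole1 cam",ray(c,337,95,.064),"expected",jp(.03,-.113))
E
```

```text
[329.68578554 214.8915212 ] 802 (329.606201171875, 214.7964630126953, 16.204322814941406) (329.6669616699219, 214.89004516601562) [ 0.6072 -0.2416  0.075 ] z 0.07529165571104396
[333.72442019 280.23055935] 733 (333.6884765625, 280.07415771484375, 15.492518424987793) (333.73101806640625, 280.2582092285156) [ 0.61   -0.3009  0.075 ] z 0.07522315770164395
bar hole1 cam [ 0.61457422 -0.14387921  0.064     ] expected [ 0.61348031 -0.14157653]
```

View pics/c16.png

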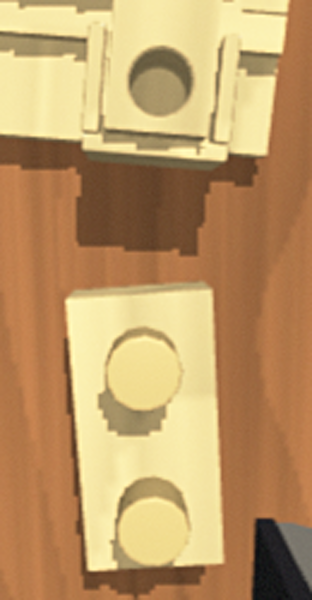

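```bash
python3 - <<'E'
from h import *
plan([.6072,-.2416,.11],-1.58,60,N=4)
E
```

```text
CALL 0.09, 0.08, 0.69, -0.07, -0.05, -0.03, 60, 0.09, 0.07, 0.69, -0.07, -0.05, -0.03, 60, 0.09, 0.07, 0.69, -0.07, -0.05, -0.03, 60, 0.1, 0.06, 0.69, -0.07, -0.05, -0.03, 60
```

Emit:
jog_arm(deltas=[0.1,0.08,0.6,-0.1,0,0,60,0.1,0.08,0.6,-0.1,-0.1,-0.1,60,0.1,0.08,0.6,-0.1,-0.1,0,60,0.1,0.06,0.6,0,0,0,60,0,0,0,0,0,0,60,0,0,0,0,0,0,60])

```text
clock: 33.78
eef_pos: [0.6071, -0.2313, 0.116]
orientation: [[0.009, 1.0, -0.004], [1.0, -0.009, 0.005], [0.005, -0.004, -1.0]]
ft_force: [-0.5, 0.1, 0.6]
width: 0.0601
```

```bash
python3 - <<'E'
from h import *
plan([.6072,-.2416,.09],-1.58,60,N=1)
E
```

```text
CALL -0.26, 0.01, 0.65, -0.04, -0.05, 0, 60
```

Emit:
jog_arm(deltas=[-0.3,0,0.2,-0.05,-0.05,0,60,0,0,0.4,0,0,0,60,0,0,0,0,0,0,60,0,0,0,0,0,0,60])

```text
clock: 34.12
eef_pos: [0.6088, -0.2448, 0.0946]
orientation: [[0.006, 1.0, 0.006], [1.0, -0.006, -0.004], [-0.004, 0.006, -1.0]]
ft_force: [0.8, 0.0, -0.4]
width: 0.0602
```

```bash
python3 - <<'E'
from h import *
plan([.6072,-.2416,.06],-1.58,60,N=1)
E
```

```text
CALL 0.08, -0.04, 0.86, 0.05, 0.04, 0.03, 60
```

Emit:
jog_arm(deltas=[0.1,-0.06,0.3,0.05,0,0,60,0,0,0.3,0,0,0,60,0,-0.03,0.2,0,0,0,60,0,0,0.08,0,0,0,60,0,0,0,0,0,0,60,0,0,0,0,0,0,60])

```text
clock: 34.62
eef_pos: [0.6066, -0.2428, 0.0595]
orientation: [[0.007, 1.0, 0.005], [1.0, -0.007, -0.007], [-0.007, 0.005, -1.0]]
ft_force: [-0.5, -0.4, -1.2]
width: 0.0598
```

```bash
python3 - <<'E'
from h import *
plan([.6072,-.2416,.058],-1.58,60,N=1)
E
```

```text
CALL 0.03, 0.01, 0.04, 0.04, 0.07, 0.02, 60
```

Emit:
jog_arm(deltas=[0,0,0,0,0,0,15,0,0,0,0,0,0,15,0,0,0,0,0,0,15,0,0,0,0,0,0,15,0,0,0,0,0,0,15,0,0,0,0,0,0,15,0,0,0,0,0,0,15])

```text
clock: 35.2
eef_pos: [0.6076, -0.2433, 0.0611]
orientation: [[0.007, 1.0, 0.007], [1.0, -0.007, -0.009], [-0.009, 0.007, -1.0]]
ft_force: [-0.5, 0.0, -0.5]
width: 0.0271
```

```bash
python3 - <<'E'
from h import *
s=sense();R=s['orientation'];print(s['eef_pos'],s['width'],(R.T@np.r_[np.array([.6072,-.2416])-s['eef_pos'][:2],0]).round(4),R[:,2])
E
```

```text
[ 0.60760059 -0.24333372  0.06113256] 0.02710276835794411 [ 0.0017 -0.0004 -0.    ] [ 0.00678574 -0.0085517  -0.99994041]
```

Emit:
jog_arm(deltas=[0,0,-0.3,0,0,0,15,0,0,-0.6,0,0,0,15,0,0,-0.6,0,0,0,15,0,0,-0.5,0,0,0,15,0.3,0,-0.1,0,0,0,15,0.6,0.05,0,0,0,0,15,0.6,0.05,0,0,0,0,15,0.6,0.05,0,0,0,0,15])

```text
clock: 35.87
eef_pos: [0.6143, -0.1595, 0.1521]
orientation: [[0.015, 1.0, 0.012], [1.0, -0.014, -0.012], [-0.012, 0.012, -1.0]]
ft_force: [0.9, -0.6, -0.9]
width: 0.0274
```

Emit:
jog_arm(deltas=[0.4,0.05,0,0,0,0,15,0,0,0,0,0,0,15,0,0,0,0,0,0,15])

```text
clock: 36.12
eef_pos: [0.6161, -0.1354, 0.1516]
orientation: [[0.009, 1.0, 0.011], [1.0, -0.008, -0.009], [-0.009, 0.011, -1.0]]
ft_force: [-0.3, -0.7, 0.0]
width: 0.0271
```

```bash
python3 - <<'E'
from h import *
plan([.6140,-.1450,.130],-1.58,15,N=1)
grab("wrist","w17")
E
```

```text
CALL -0.23, -0.06, 0.54, 0.1, 0.09, 0.01, 15
```

View pics/w17.png

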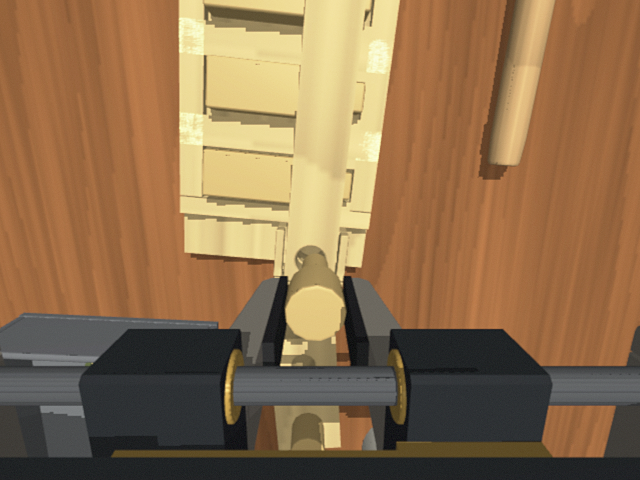

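Emit:
jog_arm(deltas=[-0.25,-0.07,0.2,0.1,0.1,0,15,0,0,0.2,0,0,0,15,0,0,0,0,0,0,15,0,0,0,0,0,0,15])

```text
clock: 36.5
eef_pos: [0.612, -0.1497, 0.1329]
orientation: [[0.012, 1.0, -0.002], [1.0, -0.012, 0.002], [0.002, -0.002, -1.0]]
ft_force: [-0.4, 0.5, -0.8]
width: 0.0273
```

```bash
python3 - <<'E'
from h import *
plan([.6140,-.1450,.130],-1.58,15,N=1)
c,p,d=grab("wrist","w18"); cc,q,dd=grab("side","s18")
print(proj(cc,np.array([.6140,-.1433,.064])))
cv2.imwrite("pics/c18.png",np.hstack([cv2.resize(p[150:350,240:400,::-1],(400,500),interpolation=2),cv2.resize(q[200:400,270:430,::-1],(400,500),interpolation=2)]))
E
```

```text
CALL 0.12, 0.05, 0.07, -0.02, -0.02, -0.03, 15
[[351.88781413 316.89788463]]
```

View pics/c18.png

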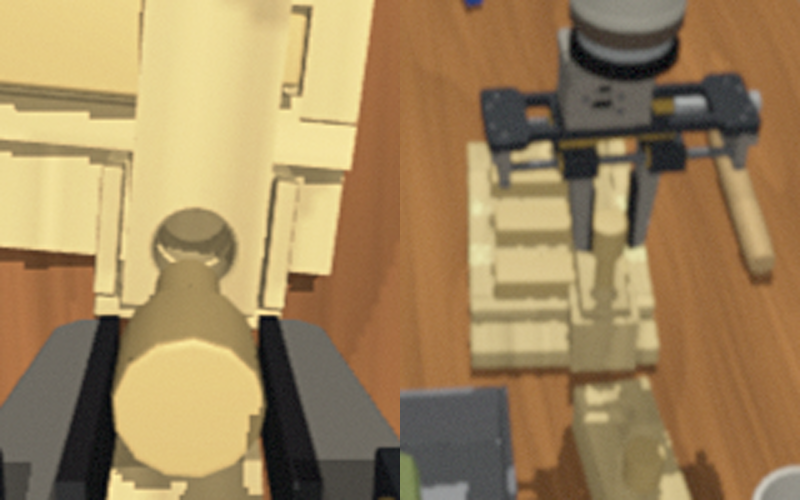

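Emit:
jog_arm(deltas=[0.13,0.06,0,0,0,0,15,0,0,0,0,0,0,15,0,0,0,0,0,0,15])

```text
clock: 36.85
eef_pos: [0.6149, -0.1441, 0.1335]
orientation: [[0.013, 1.0, -0.001], [1.0, -0.013, 0.003], [0.003, -0.001, -1.0]]
ft_force: [-0.3, 0.3, -0.6]
width: 0.0273
```

```bash
python3 - <<'E'
from h import *
print(sense()['eef_pos'])
plan([.6140,-.1450,.130],-1.58,15,N=1)
c,p,d=grab("wrist","w19"); cc,q,dd=grab("side","s19")
cv2.imwrite("pics/c19.png",np.hstack([cv2.resize(p[150:350,240:400,::-1],(400,500),interpolation=2),cv2.resize(q[260:340,320:384,::-1],(400,500),interpolation=2)]))
E
```

```text
[ 0.61487004 -0.14408002  0.13345114]
CALL -0.02, -0.02, 0.09, -0.01, -0.02, -0.03, 15
```

View pics/c19.png

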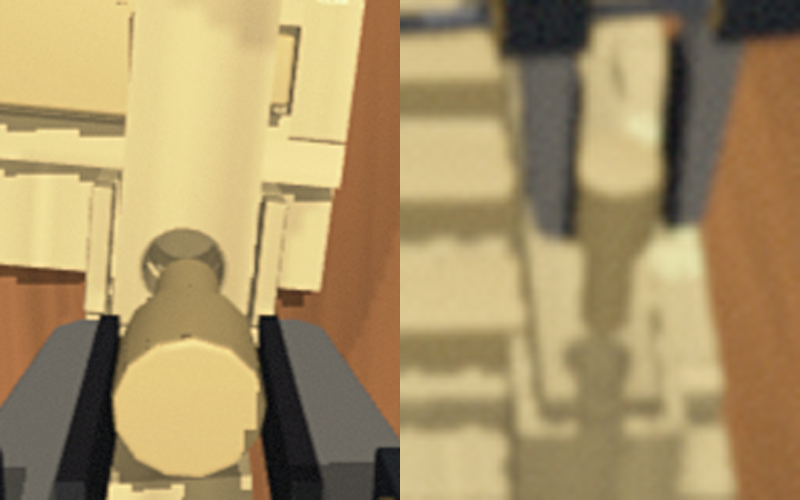

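Emit:
jog_arm(deltas=[-0.03,-0.04,0.2,0,0,0,15,0,0,0.2,0,0,0,15,0,0,0.05,0,0,0,15,0,0,0,0,0,0,15])

```text
clock: 37.28
eef_pos: [0.6132, -0.1451, 0.1139]
orientation: [[0.012, 1.0, -0.001], [1.0, -0.012, 0.002], [0.002, -0.001, -1.0]]
ft_force: [0.5, 0.1, -0.1]
width: 0.0277
```

```bash
python3 - <<'E'
from h import *
print(sense()['eef_pos'],sense()['ft_force'])
plan([.6140,-.1450,.110],-1.58,15,N=1)
c,p,d=grab("wrist","w20")
cv2.imwrite("pics/c20.png",cv2.resize(p[130:350,240:400,::-1],(480,660),interpolation=2)[:600])
E
```

```text
[ 0.61316869 -0.14506925  0.11389316] [ 0.54097424  0.08786505 -0.08473574]
CALL 0, 0.02, 0.1, -0.01, -0.02, -0.03, 15
```

View pics/c20.png

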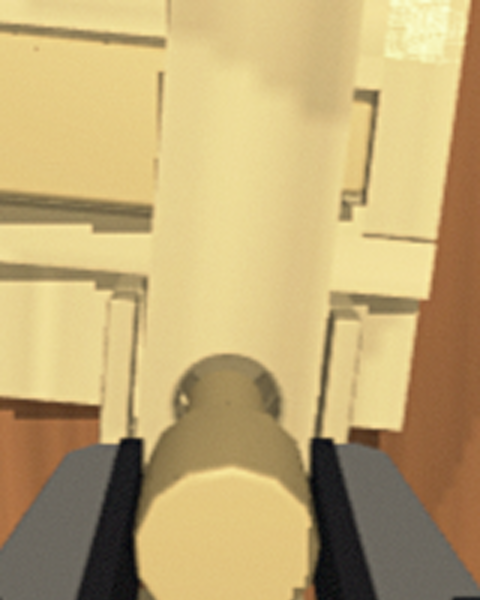

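Emit:
jog_arm(deltas=[0,0,0.2,0,0,0,15,0,0,0.2,0,0,0,15,0,0,0.15,0,0,0,15,0,0,0,0,0,0,15])

```text
clock: 37.67
eef_pos: [0.6131, -0.145, 0.0897]
orientation: [[0.012, 1.0, -0.001], [1.0, -0.012, 0.002], [0.002, -0.001, -1.0]]
ft_force: [-0.1, 0.5, -0.6]
width: 0.0274
```

Emit:
jog_arm(deltas=[0,0,0.12,0,0,0,15,0,0,0.1,0,0,0,15,0,0,0.08,0,0,0,15,0,0,0,0,0,0,15])

```text
clock: 38.0
eef_pos: [0.6139, -0.1452, 0.0807]
orientation: [[0.012, 1.0, -0.0], [1.0, -0.012, 0.002], [0.002, -0.0, -1.0]]
ft_force: [0.4, 0.4, -0.5]
width: 0.027
```

Emit:
jog_arm(deltas=[0,0,0.1,0,0,0,15,0,0,0.05,0,0,0,15,0,0,0,0,0,0,15])

```text
clock: 38.25
eef_pos: [0.6157, -0.1457, 0.0802]
orientation: [[0.011, 1.0, 0.003], [1.0, -0.011, 0.0], [0.0, 0.003, -1.0]]
ft_force: [-1.3, 0.7, -0.2]
width: 0.0271
```

Emit:
jog_arm(deltas=[0,0,0,0,0,0,45,0,0,0,0,0,0,45,0,0,-0.1,0,0,0,45,0,0,-0.5,0,0,0,45,0,0,-0.8,0,0,0,60,-0.2,0,-0.8,0,0,0,60,-0.4,0,-0.8,0,0,0,60,-0.5,0,0,0,0,0,60])

```text
clock: 38.92
eef_pos: [0.613, -0.1865, 0.1999]
orientation: [[0.007, 1.0, -0.005], [1.0, -0.007, 0.004], [0.004, -0.005, -1.0]]
ft_force: [1.4, 0.5, 1.3]
width: 0.0601
```

Emit:
jog_arm(deltas=[-0.8,0,0,0,0,0,60,-0.8,0,0,0,0,0,60,-0.6,0,0,0,0,0,60,0,0,0,0,0,0,60,0,0,0,0,0,0,60])

```text
clock: 39.33
eef_pos: [0.6138, -0.2823, 0.2039]
orientation: [[0.008, 1.0, 0.003], [1.0, -0.008, -0.001], [-0.001, 0.003, -1.0]]
ft_force: [0.8, -0.2, -0.3]
width: 0.06
```

```bash
python3 - <<'E'
from h import *
print(sense()['eef_pos'])
c,p,d=grab("wrist","w21"); W=cloud(c,d)
m=((W[...,2]>.067)&(W[...,2]<.11)).astype(np.uint8); m[330:]=0
k,L,S,C=cv2.connectedComponentsWithStats(m)
for i in range(1,k):
    if S[i,4]>150:
        cs,_=cv2.findContours((L==i).astype(np.uint8),0,1); q=max(cs,key=len)[:,0,:].astype(np.float32); z=np.percentile(W[...,2][L==i],80)
        e=cv2.fitEllipse(q); print(C[i].round(),S[i,4],e[0],e[1],ray(c,*e[0],z).round(4))
plan([.610,-.3009,.11],-1.58,60,N=4)
E
```

```text
[ 0.61384508 -0.28234483  0.20390716]
[316.  49.] 1651 (315.8905944824219, 48.708011627197266) (39.63230895996094, 51.11441421508789) [ 0.6167 -0.1467  0.095 ]
[310. 258.] 856 (309.6344909667969, 258.2336120605469) (31.96651840209961, 32.361549377441406) [ 0.6102 -0.3005  0.0759]
[448. 302.] 855 (447.4630126953125, 299.037841796875) (46.55380630493164, 59.45844268798828) [ 0.7248 -0.3345  0.0847]
CALL -0.12, -0.02, 0.59, 0.01, 0, 0, 60, -0.12, -0.02, 0.59, 0.01, 0, 0, 60, -0.12, -0.02, 0.59, 0.01, 0, 0, 60, -0.12, -0.02, 0.59, 0.01, 0, 0, 60
```

View pics/w21.png

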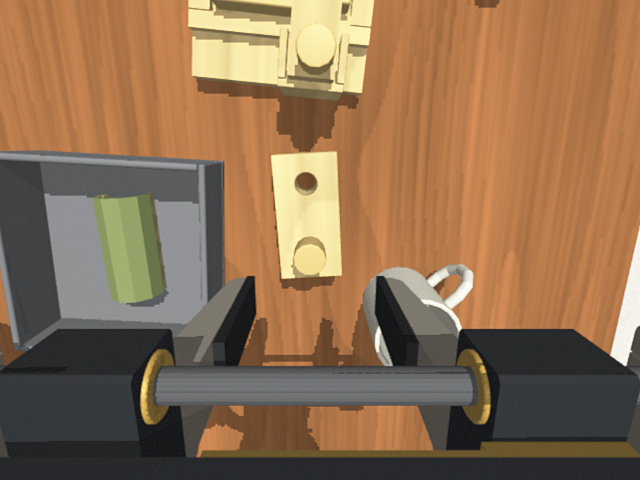

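Emit:
jog_arm(deltas=[-0.12,-0.02,0.5,0,0,0,60,-0.12,-0.02,0.5,0,0,0,60,-0.12,-0.02,0.5,0,0,0,60,-0.1,-0.02,0.4,0,0,0,60,0,0,0,0,0,0,60,0,0,0,0,0,0,60])

```text
clock: 39.88
eef_pos: [0.6126, -0.2936, 0.1263]
orientation: [[0.001, 1.0, 0.004], [1.0, -0.001, 0.0], [0.0, 0.004, -1.0]]
ft_force: [-0.8, 0.2, 0.2]
width: 0.0603
```

```bash
python3 - <<'E'
from h import *
plan([.6102,-.3007,.09],-1.58,60,N=1)
E
```

```text
CALL -0.18, -0.07, 0.91, 0.04, -0, 0.08, 60
```

Emit:
jog_arm(deltas=[-0.18,-0.07,0.3,0,0,0.1,60,0,0,0.4,0,0,0,60,0,0,0.2,0,0,0,60,0,0,0,0,0,0,60,0,0,0,0,0,0,60])

```text
clock: 40.3
eef_pos: [0.6122, -0.3, 0.0922]
orientation: [[0.01, 1.0, 0.009], [1.0, -0.01, -0.003], [-0.003, 0.009, -1.0]]
ft_force: [-1.1, -0.8, -0.4]
width: 0.06
```

```bash
python3 - <<'E'
from h import *
plan([.6102,-.3007,.06],-1.58,60,N=1)
E
```

```text
CALL -0.02, -0.06, 0.8, 0.09, 0.03, -0.01, 60
```

Emit:
jog_arm(deltas=[-0.02,-0.06,0.3,0.1,0,0,60,0,0,0.3,0,0,0,60,0,-0.03,0.2,0,0,0,60,0,0,0.05,0,0,0,60,0,0,0,0,0,0,60,0,0,0,0,0,0,60])

```text
clock: 40.8
eef_pos: [0.6092, -0.3017, 0.0565]
orientation: [[0.01, 1.0, -0.0], [1.0, -0.01, -0.005], [-0.005, -0.0, -1.0]]
ft_force: [-0.8, -0.6, 0.9]
width: 0.0602
```

Emit:
jog_arm(deltas=[0,0,0,0,0,0,15,0,0,0,0,0,0,15,0,0,0,0,0,0,15,0,0,0,0,0,0,15,0,0,0,0,0,0,15,0,0,0,0,0,0,15,0,0,0,0,0,0,15,0,0,0,0,0,0,15])

```text
clock: 41.47
eef_pos: [0.6103, -0.3024, 0.0585]
orientation: [[0.01, 1.0, 0.002], [1.0, -0.01, -0.007], [-0.007, 0.002, -1.0]]
ft_force: [-0.6, -0.4, -0.4]
width: 0.0273
```

```bash
python3 - <<'E'
from h import *
s=sense();R=s['orientation'];print(s['eef_pos'],s['width'],(R.T@np.r_[np.array([.6102,-.3007])-s['eef_pos'][:2],0]).round(4),R[:,2])
s=dict(s); s['eef_pos']=np.array([.61,-.302,.15])
plan([.637,.08,.16],-1.6,15,st=s)
E
```

```text
[ 0.61027702 -0.30236392  0.05850493] 0.027304854881298635 [ 0.0017 -0.0001 -0.    ] [ 0.00229852 -0.00652513 -0.99997607]
CALL 0.87, 0.05, -0.03, 0, 0.01, 0.02, 15, 0.87, 0.05, -0.03, 0, 0.01, 0.02, 15, 0.87, 0.05, -0.03, 0, 0.01, 0.02, 15, 0.87, 0.05, -0.03, 0, 0.01, 0.02, 15, 0.87, 0.05, -0.03, 0, 0.01, 0.02, 15, 0.87, 0.05, -0.03, 0, 0.01, 0.02, 15, 0.87, 0.04, -0.03, 0, 0.01, 0.02, 15, 0.87, 0.04, -0.02, 0, 0.01, 0.02, 15
CALL 0.87, 0.04, -0.02, 0, 0.01, 0.02, 15, 0.87, 0.04, -0.02, 0, 0.01, 0.02, 15, 0.87, 0.04, -0.02, 0, 0.01, 0.02, 15
```

Emit:
jog_arm(deltas=[0,0,-0.3,0,0,0,15,0,0,-0.7,0,0,0,15,0,0,-0.9,0,0,0,15,0,0,-0.9,0,0,0,15,0.3,0,-0.4,0,0,0,15,0.8,0.05,0,0,0,0,15,0.85,0.05,0,0,0,0,15,0.85,0.05,0,0,0,0,15])

```text
clock: 42.13
eef_pos: [0.6179, -0.1946, 0.1984]
orientation: [[0.02, 1.0, 0.01], [1.0, -0.02, -0.013], [-0.013, 0.01, -1.0]]
ft_force: [0.3, 0.2, -0.2]
width: 0.0269
```

Emit:
jog_arm(deltas=[0.85,0.05,0,0,0,0,15,0.85,0.05,0,0,0,0,15,0.85,0.05,0,0,0,0,15,0.85,0.05,0,0,0,0,15,0.85,0.05,0,0,0,0,15,0.6,0.05,0,0,0,0,15,0,0,0,0,0,0,15,0,0,0,0,0,0,15])

```text
clock: 42.8
eef_pos: [0.6349, 0.0148, 0.2067]
orientation: [[0.014, 1.0, 0.021], [1.0, -0.014, -0.014], [-0.014, 0.021, -1.0]]
ft_force: [-0.4, -0.1, -0.8]
width: 0.0275
```

```bash
python3 - <<'E'
from h import *
plan([.6372,.0801,.145],-1.6,15,N=2)
E
```

```text
CALL 0.83, 0, 0.76, 0.1, 0.06, 0.07, 15, 0.82, 0, 0.77, 0.1, 0.06, 0.07, 15
```

Emit:
jog_arm(deltas=[0.6,0,0.3,0.1,0.06,0.1,15,0.6,0,0.4,0.1,0.06,0.05,15,0.4,0,0.5,0,0,0,15,0,0,0.3,0,0,0,15,0,0,0,0,0,0,15,0,0,0,0,0,0,15])

```text
clock: 43.3
eef_pos: [0.6396, 0.0728, 0.1494]
orientation: [[0.037, 0.999, 0.007], [0.999, -0.037, -0.004], [-0.004, 0.007, -1.0]]
ft_force: [0.1, -0.2, -0.5]
width: 0.0273
```

```bash
python3 - <<'E'
from h import *
plan([.6372,.0801,.13],-1.6,15,N=1)
E
```

```text
CALL 0.18, -0.07, 0.48, 0.07, 0.04, -0.07, 15
```

Emit:
jog_arm(deltas=[0.19,-0.08,0.2,0.07,0.04,0,15,0,0,0.2,0,0,0,15,0,0,0,0,0,0,15,0,0,0,0,0,0,15])

```text
clock: 43.63
eef_pos: [0.6382, 0.0766, 0.135]
orientation: [[0.042, 0.999, 0.003], [0.999, -0.042, -0.001], [-0.001, 0.003, -1.0]]
ft_force: [0.4, -0.4, 0.2]
width: 0.0271
```

```bash
python3 - <<'E'
from h import *
print(sense()['eef_pos'])
plan([.6372,.0801,.13],-1.6,15,N=1)
c,p,d=grab("wrist","w22"); cc,q,dd=grab("side","s22")
cv2.imwrite("pics/c22.png",np.hstack([cv2.resize(p[150:350,240:400,::-1],(400,500),interpolation=2),cv2.resize(q[200:300,310:390,::-1],(400,500),interpolation=2)]))
E
```

```text
[0.63821698 0.07664101 0.13495309]
CALL 0.09, -0.03, 0.12, 0.03, 0.01, -0.12, 15
```

View pics/c22.png

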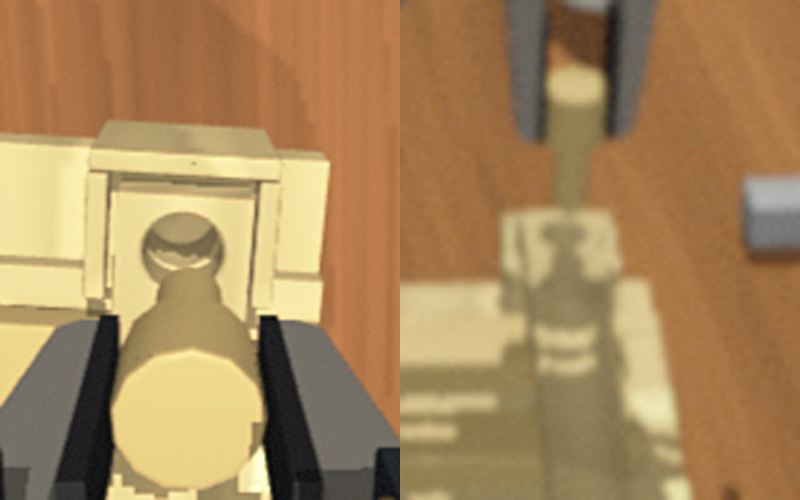

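Emit:
jog_arm(deltas=[0.1,-0.05,0,0,0,0,15,0,0,0,0,0,0,15,0,0,0,0,0,0,15])

```text
clock: 43.98
eef_pos: [0.6368, 0.0809, 0.1361]
orientation: [[0.042, 0.999, 0.005], [0.999, -0.042, -0.001], [-0.001, 0.005, -1.0]]
ft_force: [-0.4, 0.3, -0.2]
width: 0.0275
```

```bash
python3 - <<'E'
from h import *
print(sense()['eef_pos'])
plan([.6372,.0801,.13],-1.6,15,N=1)
c,p,d=grab("wrist","w23")
cv2.imwrite("pics/c23.png",cv2.resize(p[150:350,240:400,::-1],(400,500),interpolation=2))
E
```

```text
[0.63682595 0.08088101 0.13613744]
CALL -0.02, 0.01, 0.15, 0.05, 0.01, -0.12, 15
```

View pics/c23.png

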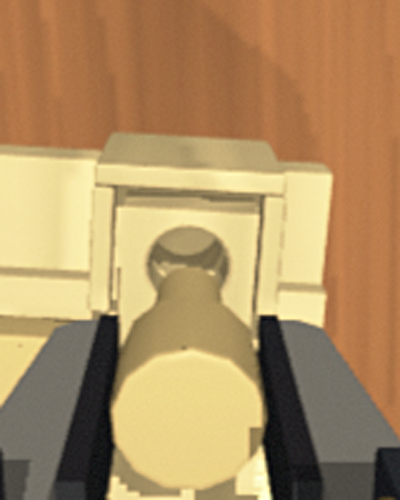

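Shaft centred on the hole in x. Descend.

Emit:
jog_arm(deltas=[-0.02,0,0.25,0,0,0,15,0,0,0.25,0,0,0,15,0,0,0.1,0,0,0,15,0,0,0,0,0,0,15])

```text
clock: 44.37
eef_pos: [0.6371, 0.0802, 0.11]
orientation: [[0.041, 0.999, 0.006], [0.999, -0.041, -0.001], [-0.001, 0.006, -1.0]]
ft_force: [-0.2, 0.3, -0.6]
width: 0.0276
```

```bash
python3 - <<'E'
from h import *
print(sense()['eef_pos'],sense()['ft_force'])
plan([.6372,.0801,.10],-1.6,15,N=1)
c,p,d=grab("wrist","w24")
cv2.imwrite("pics/c24.png",cv2.resize(p[150:350,240:400,::-1],(400,500),interpolation=2))
E
```

```text
[0.63709423 0.08022973 0.10999022] [-0.20557403  0.32321304 -0.62633544]
CALL -0, 0, 0.25, 0.05, 0.01, -0.12, 15
```

View pics/c24.png

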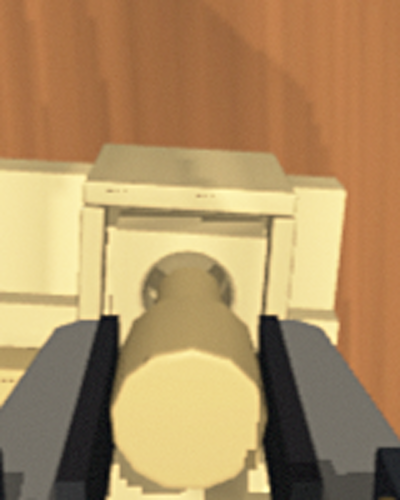

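Emit:
jog_arm(deltas=[0,-0.02,0.2,0,0,0,15,0,0,0.2,0,0,0,15,0,0,0.15,0,0,0,15,0,0,0,0,0,0,15])

```text
clock: 44.75
eef_pos: [0.6362, 0.0802, 0.0857]
orientation: [[0.041, 0.999, 0.005], [0.999, -0.041, -0.001], [-0.001, 0.005, -1.0]]
ft_force: [0.4, 0.2, -1.3]
width: 0.0274
```

Emit:
jog_arm(deltas=[0,0,0.12,0,0,0,15,0,0,0.1,0,0,0,15,0,0,0.06,0,0,0,15,0,0,0,0,0,0,15])

```text
clock: 45.08
eef_pos: [0.6372, 0.0803, 0.078]
orientation: [[0.041, 0.999, 0.006], [0.999, -0.041, -0.001], [-0.001, 0.006, -1.0]]
ft_force: [-0.3, 0.2, -0.1]
width: 0.0276
```

Emit:
jog_arm(deltas=[0,0,0.08,0,0,0,15,0,0,0,0,0,0,15,0,0,0,0,0,0,45,0,0,0,0,0,0,45,0,0,-0.1,0,0,0,45,0,0,-0.5,0,0,0,45,0,0,-0.8,0,0,0,60,0,0,-0.8,0,0,0,70])

```text
clock: 45.75
eef_pos: [0.6318, 0.0806, 0.1571]
orientation: [[0.041, 0.999, -0.009], [0.999, -0.041, -0.0], [-0.001, -0.009, -1.0]]
ft_force: [0.4, -1.2, -0.0]
width: 0.0562
```

Emit:
jog_arm(deltas=[0,0,-0.8,0,0,0,70,-0.4,-0.4,-0.6,0,0,0,70,-0.8,-0.4,-0.2,0,0,0,70,-0.8,-0.4,0,0,0,0,70,-0.6,-0.4,0,0,0,0,70,0,0,0,0,0,0,70,0,0,0,0,0,0,70])

```text
clock: 46.33
eef_pos: [0.5664, -0.0242, 0.2346]
orientation: [[0.038, 0.999, 0.009], [0.999, -0.038, -0.004], [-0.003, 0.009, -1.0]]
ft_force: [-0.1, 0.2, 0.2]
width: 0.0698
```

```bash
python3 - <<'E'
from h import *
import pickle
print(sense()['eef_pos'])
c,p,d=grab("wrist","w25"); c2,p2,d2=grab("scene","sc25"); c3,p3,d3=grab("side","s25")
pickle.dump((c,p,d),open("w25.pkl","wb"))
W=cloud(c,d)
m=((W[...,2]>.08)&(W[...,2]<.11)).astype(np.uint8); m[330:]=0
k,L,S,C=cv2.connectedComponentsWithStats(m)
for i in range(1,k):
    if S[i,4]>150:
        zz=W[...,2][L==i]; t=(L==i)&(W[...,2]>.09); cs,_=cv2.findContours(t.astype(np.uint8),0,1); q=max(cs,key=len)[:,0,:].astype(np.float32)
        e=cv2.fitEllipse(q); print(C[i].round(),S[i,4],np.median(zz).round(4),e[0],ray(c,*e[0],.094).round(4))
print(jp(.03,.113),jp(.03,-.113))
a=p2[140:300,220:380,::-1]; b=p3[230:430,280:400,::-1]
cv2.imwrite("pics/c25.png",np.hstack([cv2.resize(a,(480,480),interpolation=2),cv2.resize(b,(288,480),interpolation=2)]))
E
```

```text
[ 0.56640384 -0.02424897  0.23461704]
[400.  99.] 1138 0.0943 (400.84588623046875, 98.85533905029297) [0.6392 0.0803 0.094 ]
[0.63660477 0.0832373 ] [ 0.61348031 -0.14157653]
```

View pics/w25.png

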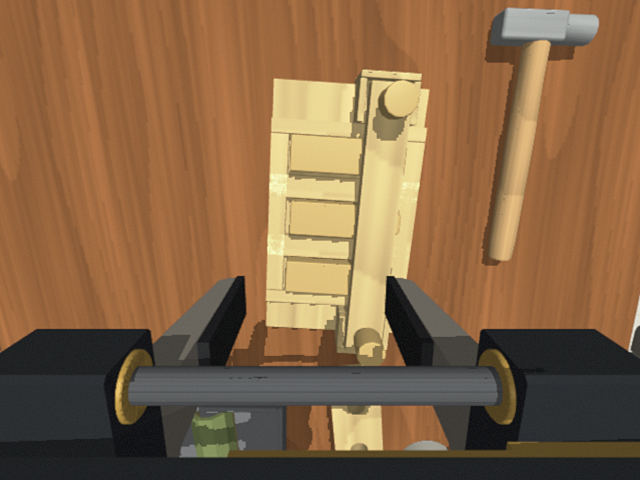

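View pics/c25.png

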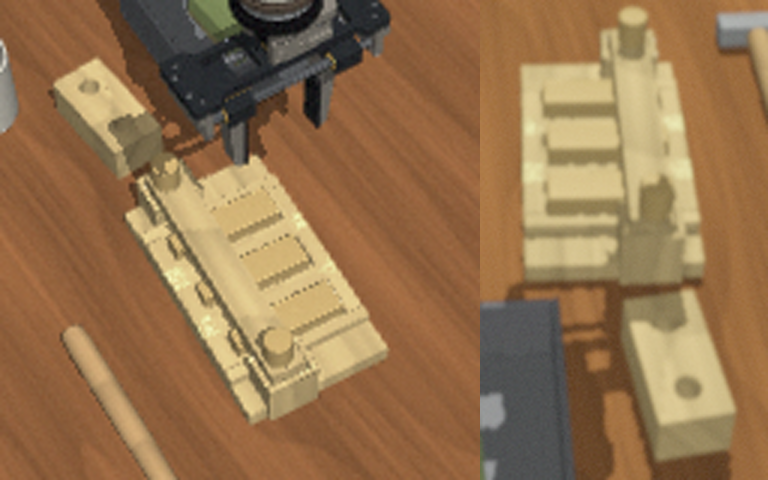

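```bash
python3 - <<'E'
from h import *
import pickle
c,p,d=pickle.load(open("w25.pkl","rb")); W=cloud(c,d)
for y in (-.08,-.04,0,.04,.08):
    u,v=proj(c,np.r_[jp(.03,y),.064])[0].round().astype(int); print("bar",y,np.median(W[v-2:v+3,u-2:u+3,2]).round(4))
for y in (.062,0,-.062):
    for x in (-.04,-.02,0):
        u,v=proj(c,np.r_[jp(x,y),.042])[0].round().astype(int); print("slat",y,x,np.median(W[v-2:v+3,u-2:u+3,2]).round(4))
for n in("scene","side"):
    cc,q,dd=grab(n); W=cloud(cc,dd)
    for y in (.113,-.113):
        u,v=proj(cc,np.r_[jp(.031,y),.094])[0].round().astype(int); print(n,"head",y,np.median(W[v-1:v+2,u-1:u+2,2]).round(4))
E
```

```text
bar -0.08 0.0644
bar -0.04 0.0643
bar 0 0.0642
bar 0.04 0.0643
bar 0.08 0.0646
slat 0.062 -0.04 0.0426
slat 0.062 -0.02 0.0424
slat 0.062 0 0.0426
slat 0 -0.04 0.0422
slat 0 -0.02 0.0423
slat 0 0 0.0423
slat -0.062 -0.04 0.0422
slat -0.062 -0.02 0.0426
slat -0.062 0 0.0426
scene head 0.113 0.0953
scene head -0.113 0.0959
side head 0.113 0.0942
side head -0.113 0.0943
```

All heights match the seated values, so I'm handing in.

```bash
python3 -c "
from h import *
print(job_done(), sense()['clock'])"
```

```text
the job is handed in; nothing more can be done
the job is handed in; nothing more can be done
```

The job is handed in at about 46 s of the 210 s allowed. `job_done()` reports no verdict, so success rests on my own checks.

**What I did:** I put the one offcut in the crate and laid the three pale slats in bays 0, 1 and 2. Then I set the clamp bar in both saddles and lowered both pins through it. The blue look-alikes, mallet, glue bottle and mug were not touched.

**Last checks (camera depth):**

| Item | Measured top | Expected if seated |
|---|---|---|
| Slats | 42.2–42.6 mm | 42 mm |
| Bar | 64.2–64.6 mm | 64 mm |
| Pin heads | 94–96 mm | 94 mm |

- **Slats:** the one in the middle bay was about 2 mm off centre along the bay and 1 mm across. I did not measure the other two sideways, but the pockets allow only about 3 mm of play.
- **Offcut:** it lay in the crate in the pictures, and the arm was clear of everything at the end.
- **Disagreement:** my camera-based pin and hole positions differed from each other by 2–4 mm. Both shafts went in without noticeable force and the heads sit at seated height.

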